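# Unlock the reference-ball drawer by its two dials

### The arm

A 6-joint arm with a two-finger parallel gripper is mounted at the origin on the work surface. World frame = base frame: x ahead of the robot, y to its left, z up, the work surface at z = 0. Lengths are in mm, angles in rad, forces in N, time in s.
With the tool pointing down it reaches from about 275 to 750 mm from the base axis. Payload 10.2 kg.
Tool frame: the origin (TCP) lies midway between the tips of the shut fingers; the grasp point (between the pads) lies r.tcp_to_grasp behind it (r.tcp_to_grasp is the distance from the TCP to the grasp point, in mm); z points along the fingers, y is the direction in which the jaws open and shut (so a half turn about z gives the same grasp; the last joint's range is limited). The gripper opens to 88 mm and grips with 3 to 60 N. Pads are 18 mm wide; open, the fingers measure 123 mm over their backs; the gripper's body (75 mm by 187 mm) begins 45 mm behind the grasp point.
Start: joints at [-1.422, 0.313, 1.498, -0, 1.331, -0.223], TCP at [190.717, -489.14, 238.72] pointing down, gripper open.
Joint ranges: [-2.94, 2.94], [-0.97, 2.17], [0.19, 2.56], [-1.23, 4.37], [0.02, 3.11], [-2.88, 2.88]. Speed limits (rad/s): [2.39, 2.39, 3.01, 3.14, 3.14, 3.14].

### API

Orientations are given as a rotation vector (axis times angle).
In Python, from station import readout, cams, ticket, r gives the robot as it stands.
- The arm moves only by the shell command python3 -m creep 'ROWS' [FORCE]. ROWS is JSON, a list of rows, each a list of 5 numbers: the opening, from -1 (shut) to 1 (fully open), then the shift along the world's x, y, z in cm, then the turn about the world's z in degrees. A call has 1 to 20 rows; each row is the pose to reach, as a shift and turn from the pose commanded when the call began; what a row does not reach only later rows make up. A row lasts 1/10 s, in which the tool goes at most 50 mm and 8.59 degrees, less where a joint would pass 70% of its speed; a pose out of reach is approached as far as the arm can. A call with a gripper value outside its range is refused whole. The fingers move at their own pace and stop on an object; FORCE is the grip in N (left out, the last holds). Time passes only in rows, so rows that repeat a pose let the fingers close. It gives the time, the measured TCP pose, the force and the opening at its end, in the units of the state.
- readout.state(): the state, without advancing time (a new reading comes with each control period).
- cams.snapshot(name): name is "scene" or "top"; returns a dict with "image" (480x640x3 uint8, red, green, blue), "vertical_fov" (degrees; the focal length in pixels is half the picture's height over the tangent of half this angle, whatever the lens; pixels are square), "cx", "cy" (the principal point, pixels), "R" (3x3) and "t" (3): a world point X has camera coordinates R X + t. Camera axes: x right, y down, z forward; pixel columns grow to the right and rows downward; lengths in mm; the calibration is good to about 2 mm. A picture is of the moment at which its call begins. There is no depth.
- ticket.close_job(): hands the job in, once; it reports no verdict.
Trained networks look in a picture, given as the dict that the camera call returned (one of the last four; its "shot" number tells which), for a name from the list of things; names that differ only in an ending like _2 or _b are one class to them, and where a whole thing is asked for, a point or a joint stands for the part that bears it (a point fixed in the world has none). Each returns a list of dicts, best first, with "confidence" (0 to 1); they miss things now and then, are a little off and sometimes report something else, mostly with a low value. They report only what shows in the picture. A call takes as long as a camera call.
- cams.look_for(picture, query): "xyz" ([x, y, z] in mm, in the coordinates of the camera as it stood for that picture, good to about 4 mm: the middle of the surface that is visible of it).
- cams.pinpoint(picture, query): "xyz" ([x, y, z] in mm, in the coordinates of the camera as it stood for that picture, good to about 4 mm: a listed point, or the origin of a listed thing).
The state is a dict: "time": time; "joint_positions": joint angles; "joint_vel": joint speeds; "joint_efforts": joint torques, N m; "tool_pos": TCP position; "eef_rot": TCP orientation; "ft_force": force on the tool from outside, world axes, zero at the start; "moment": the same for the moment, N m; "opening": finger opening in mm.
Only numpy, scipy, OpenCV 4.12 (cv2) and the standard library are available. Lean on these libraries where they do the work, as an engineer would, in place of code of your own. Each camera call takes 0.05 s, during which the arm holds its last target.

### The job

Open the locked reference-ball drawer: set the code by turning the left dial up (clockwise) to 2 and the right dial down (anticlockwise) to 3, feeling a little past each mark for the place where the catch drops in and holds the dial, then draw the drawer fully open by its upright tab and let go. The knobs have slipped a little on their spindles and the catches are delicate, so turn gently, stop as soon as a dial is held, and never force a dial or a blocked drawer; leave everything else where it is.

Things in the scene. Friction and masses are not known exactly. Their poses are not given: they have to be found in the camera images.
- cabinet: White cabinet fixed to the table, 160 (x) x 240 (y) x 60 mm high, x from -75 to +85 mm of its origin, which is mid-underside; +x points to its back, the drawer front (-x) faces the robot. Dials on top at x -15, y +82 (left) and -82 (right), each on a fixed 76 mm disc with six black marks 60 degrees apart. Numbers go CLOCKWISE from 0, the thick mark with a dot, on the back side (+x); 3 is longish.
- dial_left_grip (a point): On the left dial's axis (cabinet +y side), 87 mm above the table, mid-height to grip its black wing: 40 long x 11 thick, 69 to 97 mm above the table, on a round skirt 48 mm across whose top is 70 mm above the table. The frame turns with the dial: x runs along the wing to its pointer end (white line on wing and skirt).
- dial_right_grip (a point): The same point on the right dial (cabinet -y side); same sizes and frame.
- dial_left (a joint): Left pointer's angle: 0 at mark 0, grows clockwise from above, 1.047 rad a number (2 = 2.094). Drag 0.08 N m. Starts between 1.1 and 1.63 numbers. Past mark 2 a spring catch drops into the one notch and holds the dial (about 0.07 rad play either way): beyond is a hard stop. The knob has slipped, so this place is 0.14 to 0.5 rad past the mark, new each time, found by feel only.
- dial_right (a joint): The same for the right dial: its code is 3 = 3.142 rad. It starts between 3.38 and 3.91 numbers, so it turns down, anticlockwise, and its catch drops in 0.14 to 0.5 rad past the mark, that is at a lower angle. End stops of both dials: 0 and 5.9 rad.
- drawer (a joint): How far the drawer is open, m: 0 shut, 0.06 fully open (end stop). It slides straight out of the cabinet's front (cabinet -x) with a drag of about 2 N and stays where it is left. While either dial's catch is not in its notch the drawer is blocked after 2 mm.
- drawer_tab (a point): Middle of the drawer's pull, 74 mm above the table: an upright aluminium plate 40 wide (cabinet y) x 8 thick (cabinet x), from 37 to 91 mm above the table, 126 mm in front of the cabinet's origin when shut. A flat arm 30 mm wide, its top 43 mm above the table, joins it to the drawer front; the gap behind the plate is 40 mm. Frame x points to the cabinet's back.
- catch_left: Hidden inside: guide of the left dial's spring catch, a 6 mm pin that rides on a 40 mm notched wheel under the dial, drops 6 mm into the notch, and until then bars the drawer. Delicate: at most 12 N on it, that is about 0.2 N m of twist on the held dial, or 12 N of pull on the blocked drawer beyond its drag.
- catch_right: The same for the right dial's catch.
- ring_gauge: loose steel ring, 42 mm across, 14 mm high, lying on the cabinet's top near its back, between the dials; leave it
- ball_bin: loose teal bin 100 x 75 x 38 mm with steel balls, left of the cabinet; leave it
- screwdriver: loose screwdriver, lying right of the cabinet; leave it
- plug_gauge: loose steel plug gauge, 75 mm tall, standing to the right; leave it
- cleaner: loose white bottle, 150 mm tall, far left; leave it
- jar: loose glass jar, 70 mm tall, far right; leave it
- wrench: loose wrench lying left; leave it

How it is judged:
By the outcome, as a careful person would: the job done as asked, in the order asked, and still so for the second after the job is handed in, with the robot touching nothing.
It also fails if it takes over 72 s, if anything falls off the work surface, if the arm or the gripper's body presses on something with over 40 N, if the wrist force passes 120 N, or if a joint passes its speed limit or range.

## Working session

There is one attempt and no reset: what is moved stays moved. The work goes in short steps, Python scripts to look and compute and a shell command to move; the robot and the scene stay as the last step left them, time stands still between calls to the robot, and variables do not carry over. Pictures are saved under pics/ and viewed, and the job is handed in when it is done.

```bash
ls; mkdir -p pics; python3 - <<'E'
from station import readout, cams, ticket, r
import cv2, numpy as np, json
print(readout.state()); print(r.tcp_to_grasp)
for n in ["scene","top"]:
    p=cams.snapshot(n)
    cv2.imwrite(f"pics/{n}0.png",p["image"][:,:,::-1])
    R=np.array(p["R"]);t=np.array(p["t"])
    print(n,p["vertical_fov"],p["cx"],p["cy"],"cam at",-R.T@t)
    for q in ["cabinet","dial_left_grip","dial_right_grip","drawer_tab","ring_gauge"]:
        for d in cams.pinpoint(p,q)[:2]:
            print(q,d["confidence"],np.round(R.T@(np.array(d["xyz"])-t),1))
E
```

```text
pics
{'time': 0.0, 'joint_positions': array([-1.42243064e+00,  3.13436348e-01,  1.49842494e+00, -2.10120307e-05,
        1.33097946e+00, -2.23360909e-01]), 'joint_vel': array([-0.00114861, -0.00061828,  0.00053719,  0.00089478,  0.00016538,
        0.00157869]), 'joint_efforts': array([ 1.24211469e-04, -4.02212942e+01, -2.52270913e+01,  6.94738794e-02,
        3.52792803e-02, -8.76241347e-05]), 'tool_pos': array([ 190.65955034, -488.89903747,  238.17262207]), 'eef_rot': array([-3.08625733e+00, -5.80327818e-01, -4.14465333e-05]), 'ft_force': array([ 0.02840874,  0.11063922, -0.09788064]), 'moment': array([-0.02384487,  0.04353764,  0.03553648]), 'opening': 88.10714423997561}
18.700000000000003
scene 50.21231400455325 320.6085706760004 231.81276187898473 cam at [1179.06354542 -408.07734645  916.88173307]
cabinet 0.89 [655.6  99.4  -2.2]
dial_left_grip 0.78 [625.1 177.7  81.3]
dial_right_grip 0.57 [652.5  20.   82.3]
drawer_tab 0.76 [523.2  78.4  73.4]
drawer_tab 0.72 [685.8 -86.7  -1.5]
ring_gauge 0.53 [701.6 135.8  58.8]
top 46.50505399717005 317.6315820843319 241.10604939183676 cam at [ 382.5062191    15.67558942 1422.78847863]
cabinet 0.89 [655.9 105.6  -3.6]
dial_left_grip 0.84 [623.9 181.2  89.4]
dial_left_grip 0.29 [690.2 -83.1   4.4]
dial_right_grip 0.81 [653.5  17.2  89. ]
drawer_tab 0.57 [529.1  87.2  71.7]
ring_gauge 0.61 [702.8 138.1  57. ]
```

View pics/top0.png

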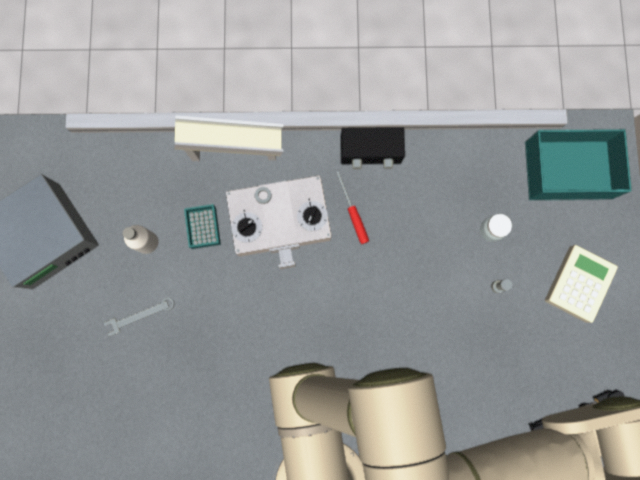

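View pics/scene0.png

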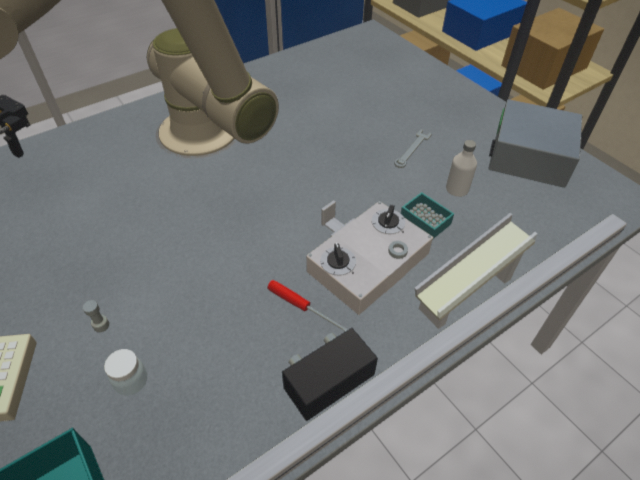

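```bash
python3 - <<'E'
import cv2
a=cv2.imread("pics/top0.png");b=cv2.imread("pics/scene0.png")
cv2.imwrite("pics/topc.png",cv2.resize(a[50:210,190:350],(600,600),interpolation=cv2.INTER_CUBIC))
cv2.imwrite("pics/scc.png",cv2.resize(b[130:290,180:380],(750,600),interpolation=cv2.INTER_CUBIC))
E
```

```text
(no output)
```

View pics/topc.png

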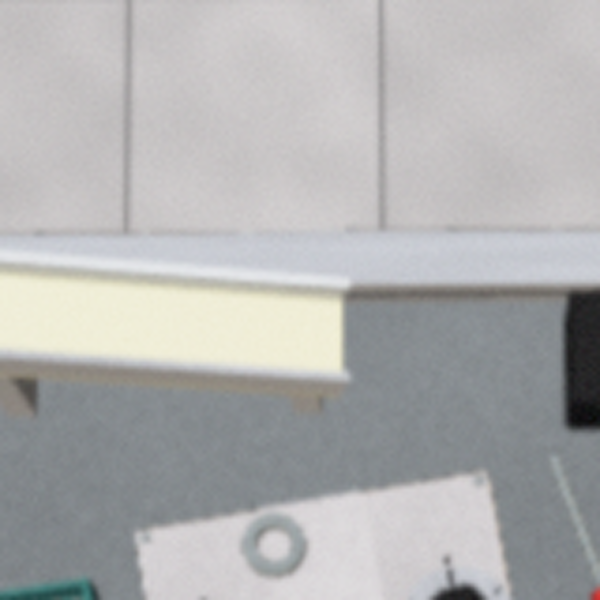

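View pics/scc.png

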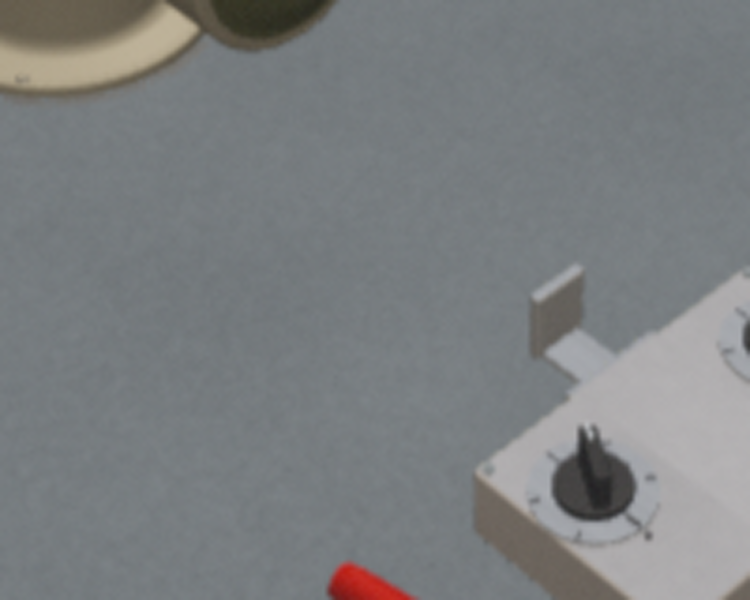

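```bash
cat > h.py <<'E'
import numpy as np, cv2
def K(p):
    f=240/np.tan(np.radians(p["vertical_fov"]/2)); return np.array([[f,0,p["cx"]],[0,f,p["cy"]],[0,0,1]])
def proj(p,X):
    c=np.asarray(X)@np.array(p["R"]).T+np.array(p["t"]); c=c@K(p).T; return c[:,:2]/c[:,2:]
def rect(p,O,yaw,z,x0,x1,y0,y1,s):
    # output: up = cabinet +x, left = cabinet +y
    pts=np.float32([[x1,y1],[x1,y0],[x0,y0],[x0,y1]])
    c,sn=np.cos(yaw),np.sin(yaw)
    W=np.array([[O[0]+c*a-sn*b,O[1]+sn*a+c*b,z] for a,b in pts])
    w=int((y1-y0)*s);h=int((x1-x0)*s)
    H=cv2.getPerspectiveTransform(np.float32(proj(p,W)),np.float32([[0,0],[w,0],[w,h],[0,h]]))
    return cv2.warpPerspective(p["image"],H,(w,h),flags=cv2.INTER_CUBIC)[:,:,::-1].copy()
E
python3 - <<'E'
from station import cams
from h import *
import pickle
O=(653.5,102);yaw=np.radians(10.2)
for n in ["top","scene"]:
    p=cams.snapshot(n); pickle.dump(p,open(f"pics/{n}.pkl","wb"))
    im=rect(p,O,yaw,60,-140,100,-130,130,2.4)
    s=2.4
    def px(x,y): return int((130-y)*s),int((100-x)*s)
    cv2.rectangle(im,px(85,120),px(-75,-120),(0,0,255),1)
    for y in (82,-82): cv2.circle(im,px(-15,y),int(38*s),(0,255,0),1)
    cv2.imwrite(f"pics/r_{n}.png",im)
E
```

```text
(no output)
```

View pics/r_top.png

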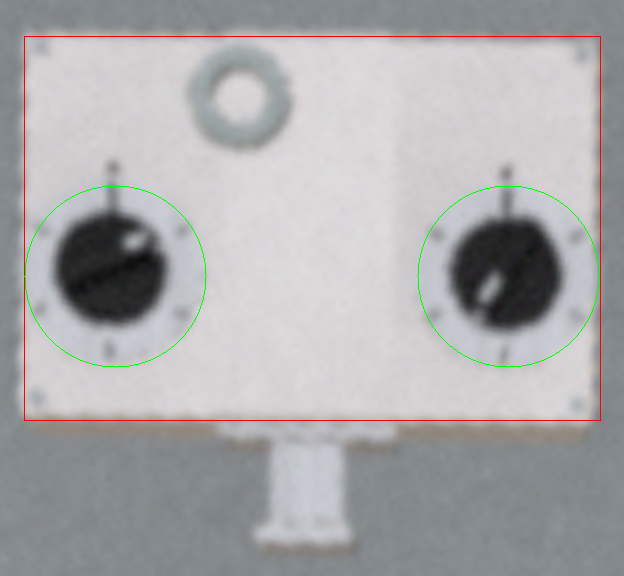

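View pics/r_scene.png

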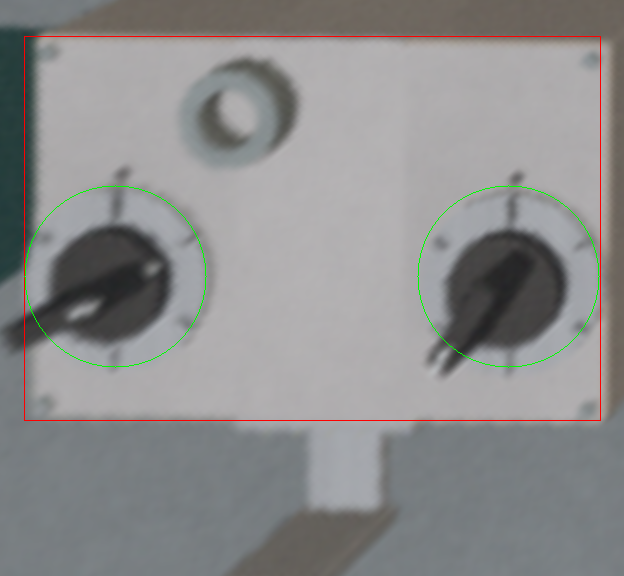

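```bash
python3 - <<'E'
from h import *
import pickle
O=(653.5,102);yaw=np.radians(9.4)
s=2.4
def px(x,y): return int((130-y)*s),int((100-x)*s)
tiles=[]
for n in ["top","scene"]:
    p=pickle.load(open(f"pics/{n}.pkl","rb"))
    im=rect(p,O,yaw,60,-140,100,-130,130,2.4)
    g=im.astype(int).min(2)
    # edges along lines
    from numpy import gradient
    gs=cv2.GaussianBlur(im,(0,0),2).astype(float).mean(2)
    res={}
    for name,pts in dict(back=[(x,y) for y in range(-110,111,10) for x in [0]],).items(): pass
    def edge(line,sgn):
        d=np.diff(line)*sgn; i=np.argmax(d); 
        a,b,c=d[i-1],d[i],d[i+1] if 0<i<len(d)-1 else 0
        return i+.5+0.5*(a-c)/(a-2*b+c),b
    B=[];L=[];Rr=[];F=[]
    for y in range(-110,111,10):
        u=int((130-y)*s)
        e,_=edge(gs[15:70,u],1); B.append((y,100-(e+15+.5)/s))
        e,_=edge(gs[395:440,u],-1); F.append((y,100-(e+395+.5)/s))
    for x in range(-65,80,10):
        v=int((100-x)*s)
        e,_=edge(gs[v,5:50],1); L.append((x,130-(e+5+.5)/s))
        e,_=edge(gs[v,580:622],-1); Rr.append((x,130-(e+580+.5)/s))
    for nm,A in (("back",B),("front",F),("left",L),("right",Rr)):
        A=np.array(A); k=np.polyfit(A[:,0],A[:,1],1); r=A[:,1]-np.polyval(k,A[:,0]); m=abs(r-np.median(r))<2
        k=np.polyfit(A[m,0],A[m,1],1)
        print(n,nm,"slope deg %.2f off %.2f n %d rms %.2f"%(np.degrees(np.arctan(k[0])),k[1],m.sum(),np.std(np.polyval(k,A[m,0])-A[m,1])))
    for z in (97,):
        im2=rect(p,O,yaw,z,-60,30,32,132,3.8)
        im3=rect(p,O,yaw,z,-60,30,-132,-32,3.8)
        tiles.append(np.hstack([im2,im3]))
cv2.imwrite("pics/wing.png",np.vstack(tiles)[:, :800])
print(np.vstack(tiles).shape)
E
```

```text
top back slope deg 0.06 off 84.99 n 22 rms 0.85
top front slope deg 0.07 off -74.58 n 17 rms 0.67
top left slope deg -0.27 off 121.11 n 15 rms 0.51
top right slope deg 0.30 off -118.05 n 15 rms 0.46
scene back slope deg -0.09 off 84.09 n 23 rms 0.29
scene front slope deg -0.19 off -75.17 n 16 rms 0.69
scene left slope deg 0.11 off 116.06 n 12 rms 0.69
scene right slope deg 0.37 off -123.76 n 14 rms 0.22
(684, 760, 3)
```

```bash
python3 -c "
import cv2;a=cv2.imread('pics/wing.png');print(a.shape);cv2.imwrite('pics/wing2.png',cv2.resize(a,(660,594)))"
```

```text
(684, 760, 3)
```

View pics/wing2.png

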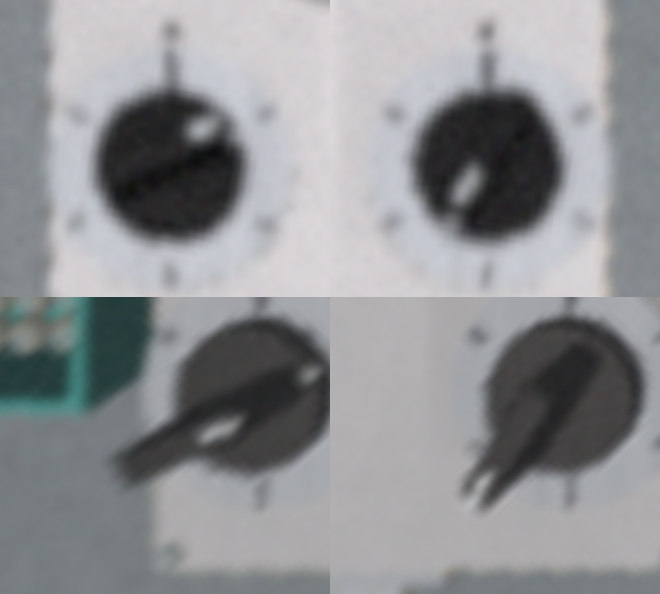

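```bash
python3 - <<'E'
from h import *
import pickle
yaw=np.radians(9.4); c,s=np.cos(yaw),np.sin(yaw)
off={"top":(0.2,1.5),"scene":(-.5,-3.85)}
rows=[]
for n in ["top","scene"]:
    p=pickle.load(open(f"pics/{n}.pkl","rb"))
    a=off[n]; O=np.array([653.5+c*a[0]-s*a[1],102+s*a[0]+c*a[1]])
    t=[]
    for y,degs in ((82,(64,68,72)),(-82,(210,214,218))):
        C=O+[c*-15-s*y,s*-15+c*y]
        q=proj(p,[[C[0],C[1],85]])[0]; S=8; h=15
        u0,v0=int(q[0])-h-1,int(q[1])-h-1
        for d in degs:
            crop=cv2.resize(p["image"][v0:v0+2*h+2,u0:u0+2*h+2,::-1],None,fx=S,fy=S,interpolation=cv2.INTER_CUBIC)
            w=yaw-np.radians(d); e=np.array([np.cos(w),np.sin(w)]); f=np.array([-e[1],e[0]])
            for z,col in ((97,(0,255,255)),):
                pts=np.array([np.r_[C+20*i*e+5.5*j*f,z] for i,j in ((1,1),(1,-1),(-1,-1),(-1,1))])
                cv2.polylines(crop,[np.int32((proj(p,pts)-[u0,v0]+.5)*S)],True,col,1)
            pts=np.array([np.r_[C+20*e,97],np.r_[C+20*e,70],np.r_[C+24*e,70]])
            cv2.polylines(crop,[np.int32((proj(p,pts)-[u0,v0]+.5)*S)],False,(0,0,255),1)
            t.append(crop)
    rows.append((np.hstack(t[:3]),np.hstack(t[3:])))
cv2.imwrite("pics/wl.png",np.vstack([rows[0][0],rows[1][0]]))
cv2.imwrite("pics/wr.png",np.vstack([rows[0][1],rows[1][1]]))
E
```

```text
(no output)
```

View pics/wl.png

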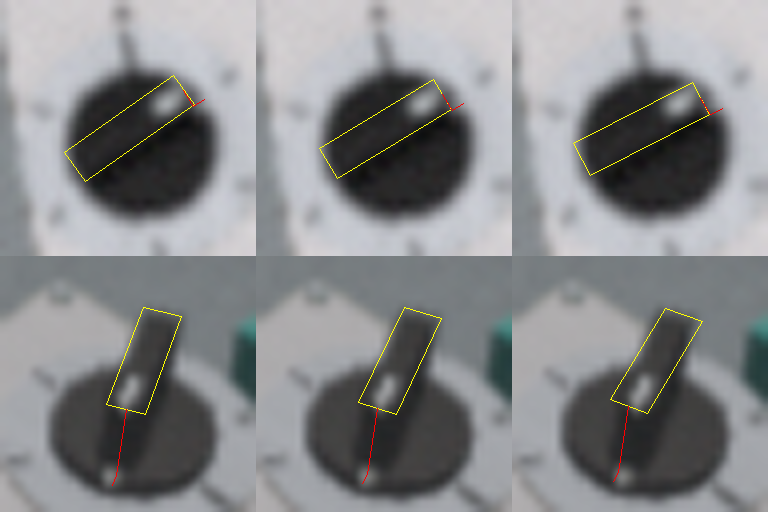

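View pics/wr.png

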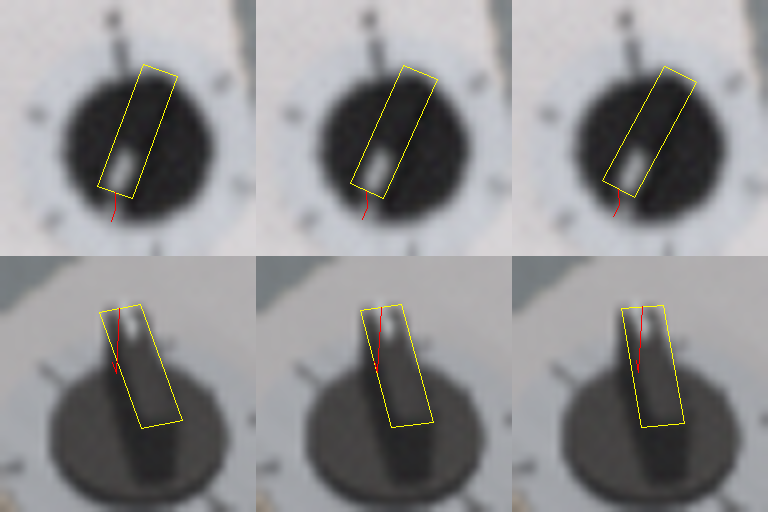

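```bash
python3 -m creep '[[0.15,43.46,66.84,0,101.6],[0.15,43.46,66.84,0,101.6],[0.15,43.46,66.84,0,101.6],[0.15,43.46,66.84,0,101.6],[0.15,43.46,66.84,0,101.6],[0.15,43.46,66.84,0,101.6],[0.15,43.46,66.84,0,101.6],[0.15,43.46,66.84,0,101.6],[0.15,43.46,66.84,0,101.6],[0.15,43.46,66.84,0,101.6],[0.15,43.46,66.84,0,101.6],[0.15,43.46,66.84,0,101.6],[0.15,43.46,66.84,0,101.6],[0.15,43.46,66.84,0,101.6],[0.15,43.46,66.84,0,101.6],[0.15,43.46,66.84,0,101.6],[0.15,43.46,66.84,0,101.6],[0.15,43.46,66.84,0,101.6],[0.15,43.46,66.84,0,101.6],[0.15,43.46,66.84,0,101.6]]' 6
cat > st.py <<'E'
from station import readout
import numpy as np
from scipy.spatial.transform import Rotation as Ro
s=readout.state()
R=Ro.from_rotvec(s["eef_rot"]).as_matrix()
y=R[:,1]; j=np.degrees(np.arctan2(y[1],y[0]))
f=np.array(s["ft_force"])
print("t",round(s["time"],2),"tcp",np.round(s["tool_pos"],1),"ydir",round(j,2),"tilt",np.round(R[:,2],3),"op",round(s["opening"],2))
print("F",np.round(f,2),"Fjaw",round(f@y,2),"Fx",round(f@R[:,0],2),"M",np.round(s["moment"],3),"q",np.round(s["joint_positions"],2))
E
python3 st.py
```

```text
time: 2.7
tool_pos: [625.1, 178.1, 239.3]
eef_rot: [1.503, 2.758, 0.0]
ft_force: [-0.2, 0.1, 0.7]
opening: 50.6
t 2.7 tcp [625.1 178.1 239.3] ydir 32.82 tilt [ 0. -0. -1.] op 50.56
F [-0.19  0.06  0.69] Fjaw -0.13 Fx 0.15 M [-0.037 -0.082 -0.023] q [ 0.1   0.6   1.07 -0.    1.48 -0.48]
```

```bash
python3 -m creep '[[0.15,0,0,-5,0],[0.15,0,0,-10,0],[0.15,0,0,-13,0],[0.15,0,0,-13,0],[0.15,0,0,-13,0]]'
python3 st.py; python3 - <<'E'
from station import cams
import cv2
p=cams.snapshot("scene");cv2.imwrite("pics/s1.png",cv2.resize(p["image"][120:270,280:480,::-1],(800,600),interpolation=cv2.INTER_CUBIC))
E
```

```text
time: 3.2
tool_pos: [625.9, 178.7, 110.5]
eef_rot: [1.502, 2.758, 0.002]
ft_force: [0.3, 0.1, 0.4]
opening: 50.6
t 3.2 tcp [625.9 178.7 110.5] ydir 32.86 tilt [ 0.002  0.    -1.   ] op 50.55
F [0.3  0.11 0.38] Fjaw 0.31 Fx -0.07 M [-0.088 -0.134 -0.016] q [ 0.1   0.7   1.24 -0.    1.2  -0.47]
```

View pics/s1.png

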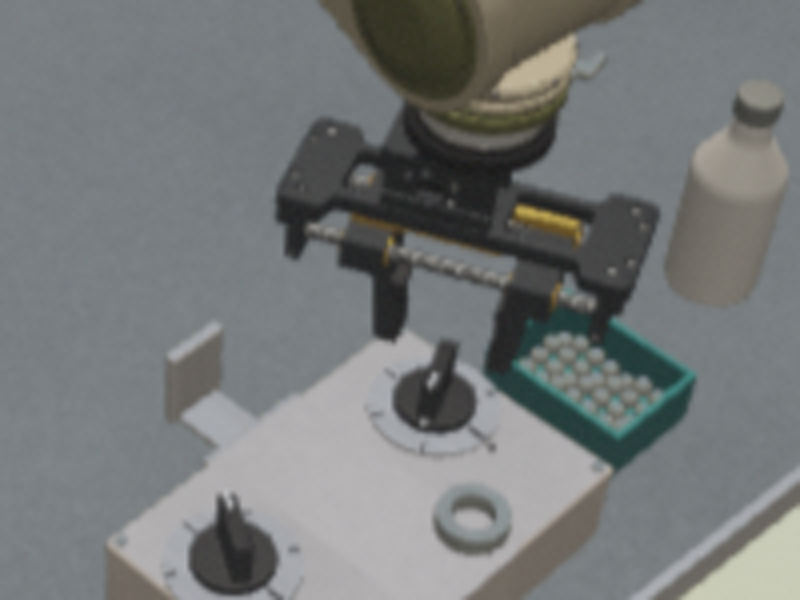

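```bash
python3 -m creep '[[0.15,0,0,-2,0],[0.15,0,0,-3.4,0],[0.15,0,0,-3.4,0],[0.15,0,0,-3.4,0]]' 5; python3 st.py
python3 -m creep '[[-0.4,0,0,0,0],[-0.4,0,0,0,0],[-0.4,0,0,0,0],[-0.4,0,0,0,0]]' 5; python3 st.py
python3 -m creep '[[-0.65,0,0,0,0],[-0.65,0,0,0,0],[-0.65,0,0,0,0]]' 5; python3 st.py
```

```text
time: 3.65
tool_pos: [625.8, 179.3, 75.8]
eef_rot: [1.501, 2.759, 0.001]
ft_force: [-0.5, -0.3, 0.3]
opening: 50.1
t 3.65 tcp [625.8 179.3  75.8] ydir 32.9 tilt [ 0.001  0.    -1.   ] op 50.14
F [-0.51 -0.32  0.3 ] Fjaw -0.6 Fx 0.01 M [-0.005 -0.11   0.029] q [ 0.1   0.74  1.26  0.    1.14 -0.47]
time: 4.05
tool_pos: [625.4, 179.3, 75.0]
eef_rot: [1.501, 2.759, 0.0]
ft_force: [-0.9, 0.2, -0.6]
opening: 26.6
t 4.05 tcp [625.4 179.3  75. ] ydir 32.9 tilt [ 0.  0. -1.] op 26.56
F [-0.89  0.17 -0.64] Fjaw -0.65 Fx 0.63 M [-0.002 -0.084  0.011] q [ 0.1   0.74  1.27  0.    1.14 -0.47]
time: 4.35
tool_pos: [625.3, 179.3, 74.7]
eef_rot: [1.501, 2.76, 0.0]
ft_force: [-0.2, -0.4, 0.1]
opening: 15.6
t 4.35 tcp [625.3 179.3  74.7] ydir 32.9 tilt [ 0.  0. -1.] op 15.61
F [-0.18 -0.43  0.15] Fjaw -0.38 Fx -0.27 M [-0.053 -0.162  0.016] q [ 0.1   0.74  1.27  0.    1.14 -0.47]
```

```bash
python3 -m creep '[[-0.71,0,0,0,0],[-0.71,0,0,0,0]]' 5; python3 st.py
python3 -m creep '[[-0.9,0,0,0,0],[-0.9,0,0,0,0],[-0.9,0,0,0,0]]' 5; python3 st.py
```

```text
time: 4.55
tool_pos: [625.3, 179.2, 74.7]
eef_rot: [-1.501, -2.76, 0.0]
ft_force: [0.5, -0.3, 0.4]
opening: 12.6
t 4.55 tcp [625.3 179.2  74.7] ydir 32.9 tilt [-0. -0. -1.] op 12.61
F [ 0.48 -0.27  0.41] Fjaw 0.25 Fx -0.49 M [-0.041 -0.112 -0.003] q [ 0.1   0.74  1.27 -0.    1.14 -0.47]
time: 4.85
tool_pos: [624.9, 179.0, 74.7]
eef_rot: [-1.501, -2.759, 0.002]
ft_force: [-4.9, -3.2, 2.5]
opening: 10.7
t 4.85 tcp [624.9 179.   74.7] ydir 32.91 tilt [-0.001 -0.001 -1.   ] op 10.71
F [-4.91 -3.24  2.52] Fjaw -5.88 Fx -0.05 M [-0.483  0.62   0.108] q [ 0.1   0.74  1.27 -0.    1.14 -0.47]
```

```bash
python3 -m creep '[[-0.9,-0.04,-0.025,0,0],[-0.9,-0.04,-0.025,0,0]]' 5; python3 st.py
python3 -m creep '[[-0.9,-0.03,-0.02,0,0],[-0.9,-0.03,-0.02,0,0]]' 5; python3 st.py
```

```text
time: 5.05
tool_pos: [624.9, 179.0, 74.7]
eef_rot: [-1.501, -2.76, 0.0]
ft_force: [-2.9, -3.1, 1.0]
opening: 10.8
t 5.05 tcp [624.9 179.   74.7] ydir 32.91 tilt [-0. -0. -1.] op 10.85
F [-2.88 -3.13  0.99] Fjaw -4.12 Fx -1.06 M [-0.266  0.27   0.067] q [ 0.1   0.74  1.27  0.    1.14 -0.48]
time: 5.25
tool_pos: [624.8, 179.0, 74.7]
eef_rot: [1.501, 2.759, 0.001]
ft_force: [-0.2, -0.4, -0.3]
opening: 11.2
t 5.25 tcp [624.8 179.   74.7] ydir 32.9 tilt [ 0.001  0.    -1.   ] op 11.19
F [-0.16 -0.43 -0.29] Fjaw -0.37 Fx -0.27 M [-0.048 -0.085  0.039] q [ 0.1   0.74  1.27  0.    1.13 -0.48]
```

```bash
python3 -m creep '[[-0.9,0,0,0,-1.5],[-0.9,0,0,0,-3],[-0.9,0,0,0,-4.5],[-0.9,0,0,0,-6]]' 5; python3 st.py
python3 -m creep '[[-0.9,0,0,0,-2],[-0.9,0,0,0,-4],[-0.9,0,0,0,-6],[-0.9,0,0,0,-8]]' 5; python3 st.py
```

```text
time: 5.65
tool_pos: [624.9, 179.0, 74.7]
eef_rot: [1.647, 2.675, 0.001]
ft_force: [1.8, 2.3, -1.9]
opening: 11.0
t 5.65 tcp [624.9 179.   74.7] ydir 26.77 tilt [ 0.001  0.    -1.   ] op 10.95
F [ 1.84  2.25 -1.88] Fjaw 2.65 Fx 1.18 M [ 0.197 -0.578  0.097] q [ 0.1   0.74  1.27  0.    1.13 -0.37]
time: 6.05
tool_pos: [625.0, 179.1, 74.8]
eef_rot: [1.83, 2.553, 0.002]
ft_force: [3.7, 2.1, -2.7]
opening: 11.8
t 6.05 tcp [625.  179.1  74.8] ydir 18.75 tilt [ 0.001  0.001 -1.   ] op 11.82
F [ 3.72  2.13 -2.7 ] Fjaw 4.21 Fx 0.82 M [ 0.382 -0.606  0.058] q [ 0.1   0.74  1.27  0.    1.13 -0.23]
```

```bash
python3 -m creep '[[-0.9,0.03,0.01,0,0],[-0.9,0.03,0.01,0,0],[-0.9,0.03,0.01,0,0]]' 9; python3 st.py
python3 -m creep '[[-0.9,0,0,0,-1.5],[-0.9,0,0,0,-3],[-0.9,0,0,0,-4.5],[-0.9,0,0,0,-6]]'; python3 st.py
```

```text
time: 6.35
tool_pos: [625.1, 179.1, 74.7]
eef_rot: [1.826, 2.556, 0.001]
ft_force: [3.5, 3.6, -1.7]
opening: 11.2
t 6.35 tcp [625.1 179.1  74.7] ydir 18.92 tilt [ 0.  0. -1.] op 11.16
F [ 3.5   3.58 -1.69] Fjaw 4.47 Fx 2.25 M [ 0.466 -0.646  0.042] q [ 0.1   0.74  1.27  0.    1.13 -0.23]
time: 6.75
tool_pos: [625.2, 179.1, 74.8]
eef_rot: [1.96, 2.455, 0.001]
ft_force: [4.8, 3.7, -3.4]
opening: 11.3
t 6.75 tcp [625.2 179.1  74.8] ydir 12.78 tilt [ 0.001  0.    -1.   ] op 11.28
F [ 4.77  3.7  -3.38] Fjaw 5.47 Fx 2.55 M [ 0.564 -0.807  0.105] q [ 0.1   0.74  1.27  0.    1.13 -0.12]
```

```bash
python3 -m creep '[[-0.9,0.05,0.03,0,0],[-0.9,0.05,0.03,0,0],[-0.9,0.05,0.03,0,0]]'; python3 st.py
python3 -m creep '[[-0.9,0,0,0,-1.5],[-0.9,0,0,0,-3],[-0.9,0,0,0,-4.5],[-0.9,0,0,0,-6]]'; python3 st.py
```

```text
time: 7.05
tool_pos: [625.2, 179.2, 74.7]
eef_rot: [-1.958, -2.457, 0.001]
ft_force: [0.7, 2.2, 0.4]
opening: 10.8
t 7.05 tcp [625.2 179.2  74.7] ydir 12.9 tilt [-0. -0. -1.] op 10.77
F [0.65 2.17 0.42] Fjaw 1.12 Fx 1.97 M [ 0.259 -0.23   0.032] q [ 0.1   0.74  1.27 -0.    1.14 -0.13]
time: 7.45
tool_pos: [625.4, 179.2, 74.7]
eef_rot: [-2.086, -2.349, 0.0]
ft_force: [0.4, 1.8, -1.1]
opening: 10.8
t 7.45 tcp [625.4 179.2  74.7] ydir 6.77 tilt [-0.  0. -1.] op 10.85
F [ 0.41  1.77 -1.06] Fjaw 0.62 Fx 1.71 M [ 0.197 -0.179  0.102] q [ 0.1   0.74  1.27  0.    1.14 -0.02]
```

```bash
python3 -m creep '[[-0.9,0,0,0,-2],[-0.9,0,0,0,-4],[-0.9,0,0,0,-6],[-0.9,0,0,0,-8]]'; python3 st.py
python3 -m creep '[[-0.9,0,0,0,-2],[-0.9,0,0,0,-4],[-0.9,0,0,0,-6],[-0.9,0,0,0,-8]]'; python3 st.py
```

```text
time: 7.85
tool_pos: [625.6, 179.2, 74.7]
eef_rot: [2.245, 2.197, 0.001]
ft_force: [2.1, 2.7, -1.4]
opening: 11.1
t 7.85 tcp [625.6 179.2  74.7] ydir -1.25 tilt [ 0.  0. -1.] op 11.06
F [ 2.11  2.7  -1.36] Fjaw 2.05 Fx 2.75 M [ 0.253 -0.402  0.093] q [0.1  0.74 1.27 0.   1.14 0.12]
time: 8.25
tool_pos: [625.8, 179.2, 74.8]
eef_rot: [2.393, 2.035, 0.001]
ft_force: [3.2, 1.4, -1.8]
opening: 11.3
t 8.25 tcp [625.8 179.2  74.8] ydir -9.25 tilt [ 0.001  0.    -1.   ] op 11.29
F [ 3.18  1.39 -1.84] Fjaw 2.91 Fx 1.88 M [ 0.309 -0.532  0.105] q [ 0.1   0.74  1.26 -0.    1.14  0.26]
```

```bash
python3 -m creep '[[-0.9,0.03,0.02,0,-1.5],[-0.9,0.03,0.02,0,-3],[-0.9,0.03,0.02,0,-4.5],[-0.9,0.03,0.02,0,-6]]'; python3 st.py
python3 -m creep '[[-0.9,0,0,0,-1.5],[-0.9,0,0,0,-3],[-0.9,0,0,0,-4.5],[-0.9,0,0,0,-6]]'; python3 st.py
```

```text
time: 8.65
tool_pos: [625.9, 179.2, 74.7]
eef_rot: [2.496, 1.907, 0.0]
ft_force: [3.7, -0.5, -1.9]
opening: 11.0
t 8.65 tcp [625.9 179.2  74.7] ydir -15.23 tilt [ 0. -0. -1.] op 10.95
F [ 3.69 -0.53 -1.85] Fjaw 3.7 Fx 0.46 M [-0.116 -0.581  0.101] q [ 0.1   0.74  1.26 -0.    1.14  0.37]
time: 9.05
tool_pos: [626.0, 179.2, 74.7]
eef_rot: [2.592, 1.774, 0.001]
ft_force: [5.7, -1.2, -3.2]
opening: 11.1
t 9.05 tcp [626.  179.2  74.7] ydir -21.23 tilt [ 0.001 -0.    -1.   ] op 11.14
F [ 5.69 -1.21 -3.18] Fjaw 5.74 Fx 0.93 M [-0.248 -0.897  0.147] q [ 0.1   0.74  1.26 -0.    1.14  0.47]
```

```bash
python3 -m creep '[[-0.9,0.05,-0.01,0,0],[-0.9,0.05,-0.01,0,0],[-0.9,0.05,-0.01,0,0]]'; python3 st.py
python3 -m creep '[[-0.9,0,0,0,-1],[-0.9,0,0,0,-2]]'; python3 st.py
```

```text
time: 9.35
tool_pos: [626.1, 179.2, 74.7]
eef_rot: [-2.59, -1.777, 0.001]
ft_force: [2.2, -2.3, -0.9]
opening: 10.9
t 9.35 tcp [626.1 179.2  74.7] ydir -21.1 tilt [-0. -0. -1.] op 10.89
F [ 2.23 -2.29 -0.86] Fjaw 2.9 Fx -1.33 M [-0.326 -0.401  0.057] q [ 0.1   0.74  1.26 -0.    1.14  0.47]
time: 9.55
tool_pos: [626.1, 179.2, 74.7]
eef_rot: [2.622, 1.73, -0.001]
ft_force: [0.7, -2.3, -1.6]
opening: 11.1
t 9.55 tcp [626.1 179.2  74.7] ydir -23.18 tilt [-0. -0. -1.] op 11.09
F [ 0.71 -2.29 -1.63] Fjaw 1.55 Fx -1.83 M [-0.436 -0.288  0.1  ] q [ 0.1   0.74  1.26 -0.    1.14  0.5 ]
```

```bash
python3 -m creep '[[-0.9,0,-0.02,0,-1],[-0.9,0,-0.02,0,-1.5],[-0.9,0,-0.02,0,-1.5]]' >/dev/null; python3 st.py
python3 -m creep '[[-0.9,0,0,0,-1],[-0.9,0,0,0,-1.5],[-0.9,0,0,0,-1.5]]'>/dev/null; python3 st.py
```

```text
t 9.85 tcp [626.2 179.2  74.7] ydir -24.62 tilt [-0.  0. -1.] op 11.05
F [ 0.9  -1.86 -1.34] Fjaw 1.59 Fx -1.32 M [-0.273 -0.277  0.07 ] q [0.1  0.74 1.26 0.   1.14 0.53]
t 10.15 tcp [626.2 179.1  74.7] ydir -26.12 tilt [-0.  0. -1.] op 11.05
F [ 1.05 -1.79 -1.  ] Fjaw 1.73 Fx -1.15 M [-0.243 -0.282  0.139] q [0.1  0.74 1.26 0.   1.14 0.55]
```

```bash
python3 -m creep '[[-0.9,0,0,0,-1],[-0.9,0,0,0,-1.5],[-0.9,0,0,0,-1.5]]'>/dev/null; python3 st.py
```

```text
t 10.45 tcp [626.2 179.1  74.7] ydir -27.62 tilt [ 0.  0. -1.] op 11.06
F [ 2.02 -1.34 -1.71] Fjaw 2.41 Fx -0.25 M [-0.248 -0.299  0.078] q [0.1  0.74 1.26 0.   1.14 0.58]
```

```bash
python3 -m creep '[[-0.9,0,0,0,-1],[-0.9,0,0,0,-1.5],[-0.9,0,0,0,-1.5]]'>/dev/null; python3 st.py
```

```text
t 10.75 tcp [626.3 179.1  74.7] ydir -29.12 tilt [ 0.  0. -1.] op 11.02
F [ 2.23 -1.2  -1.26] Fjaw 2.53 Fx 0.04 M [-0.229 -0.395  0.065] q [0.1  0.74 1.26 0.   1.14 0.61]
```

```bash
python3 -m creep '[[-0.9,0,0,0,-1],[-0.9,0,0,0,-1.5],[-0.9,0,0,0,-1.5]]'>/dev/null; python3 st.py
```

```text
t 11.05 tcp [626.3 179.1  74.7] ydir -30.62 tilt [ 0. -0. -1.] op 10.77
F [ 2.49 -1.95 -1.32] Fjaw 3.13 Fx -0.41 M [-0.324 -0.439  0.077] q [ 0.1   0.74  1.26 -0.    1.14  0.63]
```

```bash
python3 -m creep '[[-0.9,0,0,0,-1],[-0.9,0,0,0,-1.5],[-0.9,0,0,0,-1.5]]'>/dev/null; python3 st.py
```

```text
t 11.35 tcp [626.3 179.1  74.7] ydir -32.12 tilt [ 0. -0. -1.] op 10.66
F [ 3.02 -1.35 -2.09] Fjaw 3.28 Fx 0.46 M [-0.322 -0.546  0.098] q [ 0.1   0.74  1.26 -0.    1.14  0.66]
```

```bash
python3 -m creep '[[-0.9,0.03,-0.01,0,-1],[-0.9,0.03,-0.01,0,-1],[-0.9,0.03,-0.01,0,-1]]'>/dev/null; python3 st.py
```

```text
t 11.65 tcp [626.4 179.   74.7] ydir -33.09 tilt [-0.  0. -1.] op 10.81
F [ 0.27 -2.14 -0.12] Fjaw 1.39 Fx -1.65 M [-0.25  -0.23   0.074] q [0.1  0.74 1.26 0.   1.14 0.68]
```

```bash
python3 -m creep '[[-0.9,0,0,0,-1],[-0.9,0,0,0,-1],[-0.9,0,0,0,-1]]'>/dev/null; python3 st.py
```

```text
t 11.95 tcp [626.4 179.   74.7] ydir -34.1 tilt [-0. -0. -1.] op 11.14
F [ 1.27 -1.95 -0.33] Fjaw 2.14 Fx -0.9 M [-0.303 -0.043  0.056] q [0.1  0.74 1.26 0.   1.14 0.69]
```

```bash
python3 -m creep '[[-0.9,0,0,0,-1],[-0.9,0,0,0,-1],[-0.9,0,0,0,-1]]'>/dev/null; python3 st.py
```

```text
t 12.25 tcp [626.4 179.   74.7] ydir -35.1 tilt [-0. -0. -1.] op 10.9
F [ 0.33 -1.93 -0.24] Fjaw 1.39 Fx -1.39 M [-0.23   0.004  0.084] q [0.1  0.74 1.26 0.   1.14 0.71]
```

```bash
python3 -m creep '[[-0.9,0,-0.02,0,-1],[-0.9,0,-0.02,0,-1],[-0.9,0,-0.02,0,-1]]'>/dev/null; python3 st.py
```

```text
t 12.55 tcp [626.5 179.   74.7] ydir -36.09 tilt [-0.  0. -1.] op 11.28
F [-0.51  0.48 -0.62] Fjaw -0.7 Fx 0.09 M [ 0.045 -0.001  0.082] q [0.1  0.74 1.26 0.   1.14 0.73]
```

```bash
python3 -m creep '[[-0.9,0,0,0,-1],[-0.9,0,0,0,-1],[-0.9,0,0,0,-1]]'>/dev/null; python3 st.py
```

```text
t 12.85 tcp [626.5 179.   74.7] ydir -37.1 tilt [ 0.  0. -1.] op 11.0
F [ 0.01  1.35 -0.05] Fjaw -0.8 Fx 1.09 M [ 0.124 -0.004  0.106] q [0.1  0.74 1.26 0.   1.14 0.75]
```

```bash
python3 -m creep '[[-0.9,0,0,0,-1],[-0.9,0,0,0,-1],[-0.9,0,0,0,-1]]'>/dev/null; python3 st.py
```

```text
t 13.15 tcp [626.5 178.9  74.7] ydir -38.1 tilt [-0.  0. -1.] op 11.02
F [ 0.62  1.47 -0.13] Fjaw -0.42 Fx 1.53 M [ 0.183 -0.015  0.03 ] q [0.1  0.74 1.26 0.   1.14 0.76]
```

```bash
python3 -m creep '[[-0.9,0,0,0,-1],[-0.9,0,0,0,-1],[-0.9,0,0,0,-1]]'>/dev/null; python3 st.py
```

```text
t 13.45 tcp [626.5 178.9  74.7] ydir -39.1 tilt [ 0.  0. -1.] op 11.01
F [-0.47  1.   -1.31] Fjaw -0.99 Fx 0.48 M [0.305 0.011 0.065] q [0.1  0.74 1.26 0.   1.14 0.78]
```

```bash
python3 -m creep '[[-0.9,0,0,0,-1],[-0.9,0,0,0,-1],[-0.9,0,0,0,-1]]'>/dev/null; python3 st.py
```

```text
t 13.75 tcp [626.5 178.9  74.7] ydir -40.1 tilt [-0.  0. -1.] op 10.98
F [ 0.73  2.74 -0.75] Fjaw -1.2 Fx 2.56 M [ 0.314 -0.022  0.003] q [0.1  0.74 1.26 0.   1.14 0.8 ]
```

```bash
python3 -m creep '[[-0.9,0,0,0,-1],[-0.9,0,0,0,-1],[-0.9,0,0,0,-1]]'>/dev/null; python3 st.py
```

```text
t 14.05 tcp [626.5 178.9  74.7] ydir -41.1 tilt [ 0.  0. -1.] op 10.92
F [ 0.4   2.8  -0.71] Fjaw -1.53 Fx 2.37 M [ 0.39  -0.075  0.004] q [0.1  0.74 1.26 0.   1.14 0.82]
```

```bash
python3 -m creep '[[-0.9,0,0.02,0,-1],[-0.9,0,0.02,0,-1],[-0.9,0,0.02,0,-1]]'>/dev/null; python3 st.py
```

```text
t 14.35 tcp [626.6 178.8  74.7] ydir -42.1 tilt [ 0. -0. -1.] op 11.09
F [ 1.54  0.46 -0.37] Fjaw 0.83 Fx 1.37 M [ 0.107 -0.091  0.041] q [ 0.1   0.74  1.26 -0.    1.14  0.83]
```

```bash
python3 -m creep '[[-0.9,0,0,0,-1],[-0.9,0,0,0,-1],[-0.9,0,0,0,-1]]'>/dev/null; python3 st.py
```

```text
t 14.65 tcp [626.6 178.9  74.7] ydir -43.1 tilt [ 0. -0. -1.] op 11.32
F [ 1.07  0.08 -0.96] Fjaw 0.73 Fx 0.79 M [-0.04  -0.1    0.042] q [ 0.1   0.74  1.26 -0.    1.14  0.85]
```

```bash
python3 -m creep '[[-0.9,0,0,0,-1],[-0.9,0,0,0,-1],[-0.9,0,0,0,-1]]'>/dev/null; python3 st.py
```

```text
t 14.95 tcp [626.6 178.9  74.7] ydir -44.1 tilt [ 0. -0. -1.] op 11.15
F [ 0.69 -0.68 -0.88] Fjaw 0.97 Fx -0.01 M [-0.126 -0.228  0.062] q [ 0.1   0.74  1.26 -0.    1.14  0.87]
```

```bash
python3 -m creep '[[-0.9,0,0,0,-0.5],[-0.9,0,0,0,-1]]'>/dev/null; python3 st.py; python3 - <<'E'
from station import cams
import cv2
p=cams.snapshot("scene");a=cv2.resize(p["image"][190:240,360:420,::-1],(720,600),interpolation=cv2.INTER_CUBIC)
cv2.imwrite("pics/s2.png",a)
E
```

```text
t 15.15 tcp [626.6 178.9  74.7] ydir -45.14 tilt [ 0. -0. -1.] op 11.27
F [ 1.54 -1.62 -2.04] Fjaw 2.23 Fx -0.05 M [-0.257 -0.332  0.098] q [ 0.1   0.74  1.26 -0.    1.14  0.89]
```

View pics/s2.png

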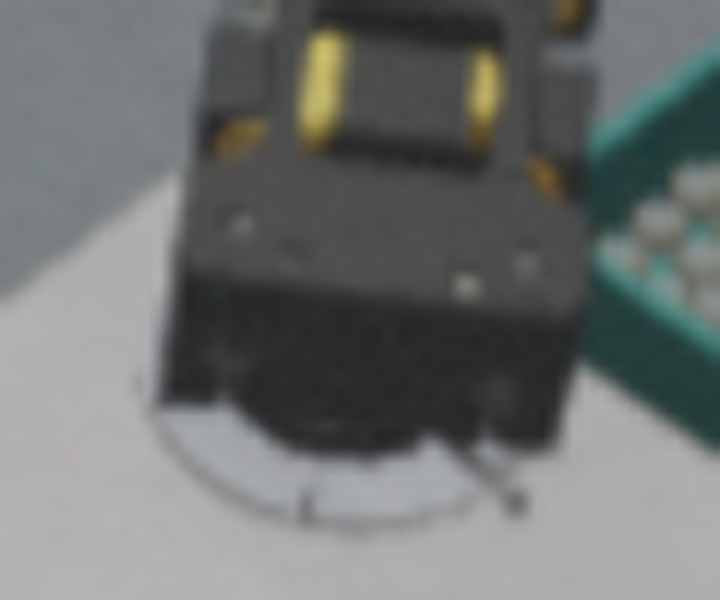

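```bash
python3 -m creep '[[-0.9,0.02,-0.01,0,-0.5],[-0.9,0.02,-0.01,0,-1]]'>/dev/null; python3 st.py
```

```text
t 15.4 tcp [626.6 178.9  74.7] ydir -46.14 tilt [-0. -0. -1.] op 11.08
F [ 1.51 -0.81 -1.74] Fjaw 1.63 Fx 0.53 M [-0.287 -0.146  0.086] q [ 0.1   0.74  1.26 -0.    1.14  0.9 ]
```

```bash
python3 -m creep '[[-0.9,0,0,0,-0.5],[-0.9,0,0,0,-1]]'>/dev/null; python3 st.py
```

```text
t 15.6 tcp [626.6 178.8  74.7] ydir -47.13 tilt [-0. -0. -1.] op 11.24
F [ 1.   -2.01 -1.36] Fjaw 2.15 Fx -0.63 M [-0.306 -0.117  0.085] q [ 0.1   0.74  1.26 -0.    1.14  0.92]
```

```bash
python3 -m creep '[[-0.9,0,0,0,-0.5],[-0.9,0,0,0,-1]]'>/dev/null; python3 st.py
```

```text
t 15.8 tcp [626.7 178.8  74.7] ydir -48.14 tilt [-0. -0. -1.] op 11.48
F [ 0.38 -2.13 -1.04] Fjaw 1.84 Fx -1.13 M [-0.392 -0.077  0.087] q [ 0.1   0.74  1.26 -0.    1.14  0.94]
```

```bash
python3 -m creep '[[-0.9,0,0,0,-0.5],[-0.9,0,0,0,-1]]'>/dev/null; python3 st.py
```

```text
t 16.0 tcp [626.7 178.8  74.7] ydir -49.14 tilt [-0. -0. -1.] op 11.35
F [-0.38 -1.89 -0.44] Fjaw 1.18 Fx -1.53 M [-0.451 -0.054  0.091] q [ 0.1   0.74  1.26 -0.    1.14  0.96]
```

```bash
python3 -m creep '[[-0.9,0,0,0,-0.5],[-0.9,0,0,0,-1]]'>/dev/null; python3 st.py
```

```text
t 16.2 tcp [626.7 178.8  74.7] ydir -50.14 tilt [-0. -0. -1.] op 10.73
F [-0.18 -1.95 -0.24] Fjaw 1.39 Fx -1.39 M [-0.545 -0.025  0.068] q [ 0.1   0.74  1.26 -0.    1.14  0.97]
```

```bash
python3 -m creep '[[-0.9,0,-0.03,0,-0.5],[-0.9,0,-0.03,0,-1]]'>/dev/null; python3 st.py
```

```text
t 16.4 tcp [626.7 178.8  74.7] ydir -51.14 tilt [ 0.  0. -1.] op 11.16
F [ 0.13 -1.41 -1.27] Fjaw 1.18 Fx -0.79 M [-0.271 -0.112  0.044] q [0.1  0.74 1.26 0.   1.14 0.99]
```

```bash
python3 -m creep '[[-0.9,0,0,0,-0.5],[-0.9,0,0,0,-1]]'>/dev/null; python3 st.py
```

```text
t 16.6 tcp [626.7 178.7  74.7] ydir -52.14 tilt [ 0.  0. -1.] op 11.2
F [ 0.25 -1.28 -0.87] Fjaw 1.17 Fx -0.59 M [-0.216 -0.114  0.081] q [0.1  0.74 1.26 0.   1.14 1.01]
```

```bash
python3 -m creep '[[-0.9,0,0,0,-0.5],[-0.9,0,0,0,-1]]'>/dev/null; python3 st.py
```

```text
t 16.8 tcp [626.8 178.7  74.7] ydir -53.14 tilt [ 0.  0. -1.] op 11.15
F [ 1.48 -0.87 -1.24] Fjaw 1.58 Fx 0.66 M [-0.196 -0.17   0.05 ] q [0.1  0.74 1.26 0.   1.14 1.03]
```

```bash
python3 -m creep '[[-0.9,0,0,0,-0.5],[-0.9,0,0,0,-1]]'>/dev/null; python3 st.py
```

```text
t 17.0 tcp [626.7 178.7  74.7] ydir -54.14 tilt [ 0.  0. -1.] op 11.12
F [ 1.41 -0.12 -1.41] Fjaw 0.93 Fx 1.07 M [-0.092 -0.145  0.129] q [0.1  0.74 1.26 0.   1.14 1.04]
```

```bash
python3 -m creep '[[0.15,0,0,0,0],[0.15,0,0,0,0],[0.15,0,0,0,0],[0.15,0,0,0,0],[0.15,0,0,3.5,0],[0.15,0,0,3.5,0]]'; python3 st.py; python3 - <<'E'
from station import cams
import pickle
from h import *
pt=cams.snapshot("top");p=cams.snapshot("scene")
pickle.dump(p,open("pics/scene2.pkl","wb"));pickle.dump(pt,open("pics/top2.pkl","wb"))
yaw=np.radians(9.4); c,s=np.cos(yaw),np.sin(yaw)
a=(-.5,-3.85); O=np.array([653.5+c*a[0]-s*a[1],102+s*a[0]+c*a[1]])
t=[];y=82
C=O+[c*-15-s*y,s*-15+c*y]
q=proj(p,[[C[0],C[1],85]])[0]; S=8; h=15
u0,v0=int(q[0])-h-1,int(q[1])-h-1
for d in (142,148,154):
    crop=cv2.resize(p["image"][v0:v0+2*h+2,u0:u0+2*h+2,::-1],None,fx=S,fy=S,interpolation=cv2.INTER_CUBIC)
    w=yaw-np.radians(d); e=np.array([np.cos(w),np.sin(w)]); f=np.array([-e[1],e[0]])
    raw=crop.copy()
    pts=np.array([np.r_[C+20*i*e+5.5*j*f,97] for i,j in ((1,1),(1,-1),(-1,-1),(-1,1))])
    cv2.polylines(crop,[np.int32((proj(p,pts)-[u0,v0]+.5)*S)],True,(0,255,255),1)
    pts=np.array([np.r_[C+20*e,97],np.r_[C+20*e,70],np.r_[C+24*e,70]])
    cv2.polylines(crop,[np.int32((proj(p,pts)-[u0,v0]+.5)*S)],False,(0,0,255),1)
    t.append(np.vstack([crop,raw]))
cv2.imwrite("pics/wl2.png",np.hstack(t))
E
```

```text
time: 17.6
tool_pos: [628.5, 178.9, 114.0]
eef_rot: [2.987, 0.968, 0.011]
ft_force: [0.9, 0.4, 1.0]
opening: 50.7
t 17.6 tcp [628.5 178.9 114. ] ydir -54.09 tilt [ 0.007  0.001 -1.   ] op 50.66
F [0.95 0.45 0.99] Fjaw 0.2 Fx 1.04 M [-0.054 -0.056 -0.027] q [0.1  0.7  1.23 0.   1.21 1.04]
```

View pics/wl2.png

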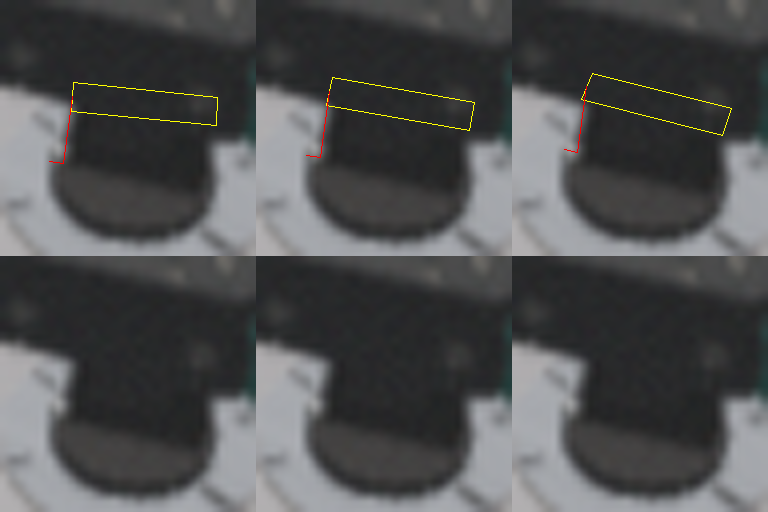

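```bash
python3 -m creep '[[0.15,0,0,5,0],[0.15,0,0,8,0]]'; python3 - <<'E'
from station import cams
import pickle
from h import *
p=cams.snapshot("scene")
pickle.dump(p,open("pics/scene3.pkl","wb"))
yaw=np.radians(9.4); c,s=np.cos(yaw),np.sin(yaw)
a=(-.5,-3.85); O=np.array([653.5+c*a[0]-s*a[1],102+s*a[0]+c*a[1]])
t=[];y=82
C=O+[c*-15-s*y,s*-15+c*y]
q=proj(p,[[C[0],C[1],85]])[0]; S=8; h=15
u0,v0=int(q[0])-h-1,int(q[1])-h-1
for d in (148,152,156):
    crop=cv2.resize(p["image"][v0:v0+2*h+2,u0:u0+2*h+2,::-1],None,fx=S,fy=S,interpolation=cv2.INTER_CUBIC)
    w=yaw-np.radians(d); e=np.array([np.cos(w),np.sin(w)]); f=np.array([-e[1],e[0]])
    raw=crop.copy()
    pts=np.array([np.r_[C+20*i*e+5.5*j*f,97] for i,j in ((1,1),(1,-1),(-1,-1),(-1,1))])
    cv2.polylines(crop,[np.int32((proj(p,pts)-[u0,v0]+.5)*S)],True,(0,255,255),1)
    pts=np.array([np.r_[C+20*e,97],np.r_[C+20*e,70],np.r_[C+24*e,70]])
    cv2.polylines(crop,[np.int32((proj(p,pts)-[u0,v0]+.5)*S)],False,(0,0,255),1)
    t.append(np.vstack([crop,raw]))
cv2.imwrite("pics/wl3.png",np.hstack(t))
E
```

```text
time: 17.9
tool_pos: [626.7, 178.6, 191.2]
eef_rot: [-2.989, -0.968, -0.0]
ft_force: [0.3, 1.0, 0.1]
opening: 50.9
```

View pics/wl3.png

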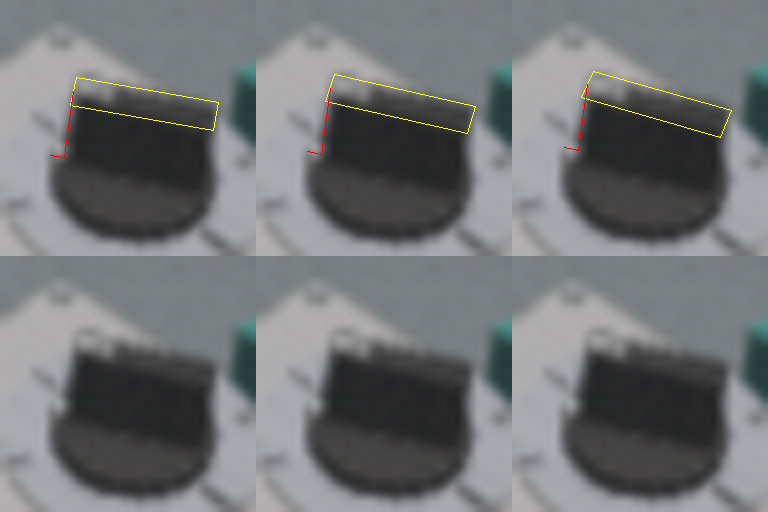

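```bash
cat > ang.py <<'E'
import pickle,sys
from h import *
def edges(pk,y,d0,span=12):
    p=pickle.load(open(pk,"rb"))
    yaw=np.radians(9.4); c,s=np.cos(yaw),np.sin(yaw)
    a=(-.5,-3.85); O=np.array([653.5+c*a[0]-s*a[1],102+s*a[0]+c*a[1]])
    C=O+[c*-15-s*y,s*-15+c*y]
    g=cv2.GaussianBlur(p["image"],(0,0),0.6).astype(np.float32).mean(2)
    # render model: maximise contrast of edges along side face facing camera
    cam=-np.array(p["R"]).T@np.array(p["t"])
    best=[]
    for d in np.arange(d0-span,d0+span+.1,.5):
        w=yaw-np.radians(d); e=np.array([np.cos(w),np.sin(w)]); f=np.array([-e[1],e[0]])
        sg=np.sign((cam[:2]-C)@f)
        for dx in np.arange(-3,3.1,.5):
          for z,lo in ((70.,'b'),(97.,'t')):
            L=np.linspace(-16,12,30)
            base=np.array([C+l*e+(5.5*sg+dx)*f for l in L])
            # perpendicular samples +-1.5mm in the relevant plane
            out=np.c_[base+sg*f*2.5,np.full(30,z)] if lo=='b' else np.c_[base-sg*f*2.5,np.full(30,z)]
            inn=np.c_[base,np.full(30,z+3)] if lo=='b' else np.c_[base,np.full(30,z-3)]
            v=[]
            for P in (out,inn):
                q=proj(p,P).astype(np.float32); v.append(cv2.remap(g,q[:,:1],q[:,1:],cv2.INTER_LINEAR).ravel())
            best.append((lo,np.median(v[0]-v[1]),d,dx))
    for lo in 'bt':
        b=sorted([x for x in best if x[0]==lo],key=lambda x:-x[1])[:6]
        print(pk,lo,[(round(float(x[1]),1),float(x[2]),float(x[3])) for x in b])
E
python3 - <<'E'
from ang import *
edges("pics/scene.pkl",82,67)
edges("pics/scene3.pkl",82,150)
edges("pics/scene.pkl",-82,214)
E
```

```text
pics/scene.pkl b [(12.8, 68.0, -1.5), (12.7, 66.0, -1.0), (12.7, 68.5, -1.5), (12.7, 65.0, -1.0), (12.6, 67.5, -1.5), (12.6, 65.5, -1.0)]
pics/scene.pkl t [(8.6, 56.5, -2.0), (8.5, 57.0, -2.0), (8.5, 56.0, -2.0), (8.5, 57.5, -2.0), (8.1, 58.0, -2.0), (8.1, 56.0, -2.5)]
pics/scene3.pkl b [(16.5, 153.0, -1.0), (16.5, 152.5, -1.5), (16.5, 153.0, -1.5), (16.4, 152.0, -1.5), (16.4, 152.0, -1.0), (16.4, 153.5, -1.0)]
pics/scene3.pkl t [(22.4, 151.5, -3.0), (22.4, 151.0, -3.0), (22.4, 148.5, -3.0), (22.4, 149.0, -3.0), (22.3, 147.0, -3.0), (22.3, 152.0, -3.0)]
pics/scene.pkl b [(16.4, 214.5, -2.0), (16.4, 214.0, -2.0), (16.3, 213.5, -2.0), (16.3, 211.5, -2.0), (16.3, 213.0, -2.0), (16.3, 212.0, -2.0)]
pics/scene.pkl t [(16.9, 215.5, -1.5), (16.8, 216.0, -1.5), (16.7, 214.0, -1.0), (16.7, 215.0, -1.5), (16.7, 212.5, -1.0), (16.7, 213.5, -1.0)]
```

```bash
python3 -m creep '[[0.15,0,0,-5,0],[0.15,0,0,-9.5,0],[-0.4,0,0,-11.5,0],[-0.6,0,0,-11.5,0],[-0.9,0,0,-11.5,0],[-0.9,0,0,-11.5,0],[-0.9,0,0,-11.5,0],[-0.9,0,0,-11.5,0]]' 9; python3 st.py
```

```text
time: 18.75
tool_pos: [626.7, 178.6, 74.6]
eef_rot: [2.989, 0.968, -0.0]
ft_force: [0.6, -0.3, 0.1]
opening: 11.1
t 18.75 tcp [626.7 178.6  74.6] ydir -54.09 tilt [-0. -0. -1.] op 11.05
F [ 0.56 -0.27  0.12] Fjaw 0.55 Fx 0.29 M [-0.013 -0.083  0.049] q [ 0.1   0.74  1.26 -0.    1.14  1.04]
```

```bash
python3 -m creep '[[-0.9,0,0,0,-0.5],[-0.9,0,0,0,-1]]'>/dev/null; python3 st.py
```

```text
t 18.95 tcp [626.7 178.6  74.6] ydir -55.14 tilt [-0. -0. -1.] op 11.36
F [-0.09 -0.64 -2.64] Fjaw 0.47 Fx -0.44 M [-0.024 -0.103  0.088] q [ 0.1   0.74  1.26 -0.    1.14  1.06]
```

```bash
python3 -m creep '[[-0.9,0,0,0,-0.5],[-0.9,0,0,0,-1],[-0.9,0,0,0,-1]]'>/dev/null; python3 st.py
```

```text
t 19.25 tcp [626.7 178.5  74.6] ydir -56.12 tilt [-0. -0. -1.] op 11.32
F [ 0.51 -0.32 -2.68] Fjaw 0.55 Fx 0.24 M [-0.1   -0.097  0.144] q [ 0.1   0.74  1.26 -0.    1.14  1.08]
```

```bash
python3 -m creep '[[-0.9,0,0,0,-0.5],[-0.9,0,0,0,-1],[-0.9,0,0,0,-1]]'>/dev/null; python3 st.py
```

```text
t 19.55 tcp [626.7 178.5  74.6] ydir -57.12 tilt [-0. -0. -1.] op 11.34
F [ 1.16 -0.51 -3.29] Fjaw 1.06 Fx 0.7 M [-0.134 -0.099  0.178] q [ 0.1   0.74  1.26 -0.    1.14  1.1 ]
```

```bash
python3 -m creep '[[-0.9,0,0,0,1.5],[-0.9,0,0,0,3],[-0.9,0,0,0,4]]'>/dev/null; python3 st.py
```

```text
t 19.85 tcp [626.6 178.6  74.6] ydir -53.0 tilt [-0.  0. -1.] op 10.98
F [ 0.26 -1.68 -2.49] Fjaw 1.5 Fx -0.8 M [-0.191 -0.099 -0.067] q [0.1  0.74 1.26 0.   1.14 1.02]
```

```bash
python3 -m creep '[[-0.9,0,0,0,1],[-0.9,0,0,0,2]]'>/dev/null; python3 st.py;  python3 -m creep '[[-0.9,0,0,0,1],[-0.9,0,0,0,1.5]]'>/dev/null; python3 st.py
```

```text
t 20.05 tcp [626.6 178.6  74.6] ydir -51.02 tilt [-0.  0. -1.] op 11.05
F [-0.34 -0.89 -2.96] Fjaw 0.48 Fx -0.82 M [-0.165 -0.01  -0.117] q [0.1  0.74 1.26 0.   1.14 0.99]
t 20.25 tcp [626.6 178.6  74.6] ydir -49.54 tilt [-0.  0. -1.] op 10.92
F [ 0.1  -1.24 -3.68] Fjaw 1.01 Fx -0.72 M [-0.21   0.014 -0.027] q [0.1  0.74 1.26 0.   1.14 0.96]
```

```bash
python3 -m creep '[[-0.9,0,0,0,0.5],[-0.9,0,0,0,1],[-0.9,0,0,0,1]]'>/dev/null; python3 st.py
```

```text
t 20.55 tcp [626.6 178.6  74.6] ydir -48.58 tilt [-0.  0. -1.] op 10.59
F [-1.   -0.69 -3.65] Fjaw -0.15 Fx -1.21 M [-0.101  0.177 -0.045] q [0.1  0.74 1.26 0.   1.14 0.95]
```

```bash
python3 -m creep '[[-0.9,0,0,0,0.5],[-0.9,0,0,0,1],[-0.9,0,0,0,1]]'>/dev/null; python3 st.py
```

```text
t 20.85 tcp [626.6 178.7  74.6] ydir -47.57 tilt [-0.  0. -1.] op 10.98
F [-1.23  0.81 -3.37] Fjaw -1.43 Fx -0.36 M [-0.061  0.213 -0.052] q [0.1  0.74 1.26 0.   1.14 0.93]
```

```bash
python3 -m creep '[[-0.9,0,0,0,0.5],[-0.9,0,0,0,1],[-0.9,0,0,0,1]]'>/dev/null; python3 st.py
```

```text
t 21.15 tcp [626.6 178.7  74.6] ydir -46.57 tilt [-0.  0. -1.] op 11.24
F [-2.6  -0.57 -3.59] Fjaw -1.37 Fx -2.27 M [ 0.005  0.327 -0.124] q [0.1  0.74 1.26 0.   1.14 0.91]
```

```bash
python3 -m creep '[[-0.9,0,0,0,0.4],[-0.9,0,0,0,0.8],[-0.9,0,0,0,0.8]]'>/dev/null; python3 st.py
```

```text
t 21.45 tcp [626.6 178.7  74.6] ydir -45.78 tilt [-0.  0. -1.] op 10.89
F [-2.09 -0.24 -3.77] Fjaw -1.29 Fx -1.66 M [ 0.004  0.294 -0.044] q [0.1  0.74 1.26 0.   1.14 0.9 ]
```

```bash
python3 -m creep '[[-0.9,0,0,0,0.4],[-0.9,0,0,0,0.8],[-0.9,0,0,0,0.8]]'>/dev/null; python3 st.py
```

```text
t 21.75 tcp [626.6 178.7  74.6] ydir -44.98 tilt [-0.  0. -1.] op 10.84
F [-2.99  0.68 -5.61] Fjaw -2.59 Fx -1.63 M [ 0.167  0.385 -0.055] q [0.1  0.74 1.26 0.   1.14 0.88]
```

```bash
python3 -m creep '[[-0.9,0,0,0,0.4],[-0.9,0,0,0,0.8],[-0.9,0,0,0,0.8]]'>/dev/null; python3 st.py
```

```text
t 22.05 tcp [626.6 178.7  74.7] ydir -44.18 tilt [-0.  0. -1.] op 11.2
F [-3.98  1.23 -6.37] Fjaw -3.7 Fx -1.89 M [ 0.252  0.536 -0.064] q [0.1  0.74 1.26 0.   1.14 0.87]
```

```bash
python3 -m creep '[[-0.9,0,0,0.02,-2],[-0.9,0,0,0.02,-4],[-0.9,0,0,0.02,-6],[-0.9,0,0,0.02,-8]]'>/dev/null; python3 st.py; python3 -m creep '[[-0.9,0,0,0,-1.5],[-0.9,0,0,0,-3],[-0.9,0,0,0,-3]]'>/dev/null; python3 st.py
```

```text
t 22.45 tcp [626.7 178.6  74.7] ydir -52.26 tilt [-0. -0. -1.] op 10.95
F [-2.81  0.37 -6.43] Fjaw -2.01 Fx -1.99 M [0.156 0.307 0.097] q [ 0.1   0.74  1.26 -0.    1.14  1.01]
t 22.75 tcp [626.7 178.5  74.7] ydir -55.23 tilt [-0. -0. -1.] op 11.16
F [-1.76  0.53 -8.82] Fjaw -1.44 Fx -1.14 M [0.063 0.214 0.073] q [ 0.1   0.74  1.26 -0.    1.14  1.06]
```

```bash
python3 -m creep '[[-0.9,0,0,0,-1],[-0.9,0,0,0,-1]]'>/dev/null; python3 st.py;python3 -m creep '[[-0.9,0,0,0,0]]'>/dev/null; python3 st.py
```

```text
t 22.95 tcp [626.7 178.5  74.7] ydir -56.22 tilt [-0. -0. -1.] op 11.28
F [-1.68  0.67 -9.01] Fjaw -1.5 Fx -1.02 M [0.025 0.182 0.135] q [ 0.1   0.74  1.26 -0.    1.14  1.08]
t 23.05 tcp [626.7 178.5  74.7] ydir -56.19 tilt [-0. -0. -1.] op 11.07
F [-1.    0.9  -9.57] Fjaw -1.3 Fx -0.33 M [0.036 0.102 0.11 ] q [ 0.1   0.74  1.26 -0.    1.14  1.08]
```

```bash
python3 -m creep '[[-0.9,-0.01,0,-0.04,0],[-0.9,-0.01,0,-0.04,0]]'>/dev/null; python3 st.py;python3 -m creep '[[-0.9,0,0,0,-1],[-0.9,0,0,0,-1]]'>/dev/null; python3 st.py;python3 -m creep '[[-0.9,0,0,0,0]]'>/dev/null; python3 st.py
```

```text
t 23.25 tcp [626.7 178.6  74.7] ydir -56.19 tilt [ 0. -0. -1.] op 10.53
F [-1.25 -0.55 -8.2 ] Fjaw -0.25 Fx -1.35 M [-0.07   0.129  0.121] q [ 0.1   0.74  1.26 -0.    1.14  1.08]
t 23.45 tcp [626.7 178.5  74.7] ydir -57.24 tilt [ 0. -0. -1.] op 10.97
F [-1.07 -0.89 -7.96] Fjaw 0.17 Fx -1.38 M [-0.124  0.21   0.154] q [ 0.1   0.74  1.26 -0.    1.14  1.1 ]
t 23.55 tcp [626.7 178.5  74.7] ydir -57.2 tilt [ 0. -0. -1.] op 11.03
F [-0.78 -1.38 -6.54] Fjaw 0.74 Fx -1.4 M [-0.097  0.17   0.153] q [ 0.1   0.74  1.26 -0.    1.14  1.1 ]
```

```bash
python3 -m creep '[[-0.9,0,0,-0.03,2],[-0.9,0,0,-0.03,4],[-0.9,0,0,-0.03,6],[-0.9,0,0,-0.03,8]]'>/dev/null; python3 st.py; python3 -m creep '[[-0.9,0,0,0,1],[-0.9,0,0,0,2],[-0.9,0,0,0,3]]'>/dev/null; python3 st.py;  python3 -m creep '[[-0.9,0,0,0,1],[-0.9,0,0,0,2],[-0.9,0,0,0,2]]'>/dev/null; python3 st.py
```

```text
t 23.95 tcp [626.7 178.6  74.6] ydir -49.14 tilt [ 0.  0. -1.] op 10.66
F [-3.05 -0.47 -3.71] Fjaw -1.64 Fx -2.61 M [-0.081  0.408 -0.073] q [0.1  0.74 1.26 0.   1.14 0.96]
t 24.25 tcp [626.6 178.7  74.6] ydir -46.15 tilt [ 0.  0. -1.] op 11.09
F [-4.17  0.2  -1.56] Fjaw -3.03 Fx -2.87 M [-0.015  0.6   -0.083] q [0.1  0.74 1.26 0.   1.14 0.9 ]
t 24.55 tcp [626.6 178.7  74.6] ydir -44.15 tilt [ 0.  0. -1.] op 10.89
F [-4.51 -0.13  0.6 ] Fjaw -3.14 Fx -3.24 M [ 0.012  0.843 -0.066] q [0.1  0.74 1.26 0.   1.14 0.87]
```

```bash
python3 -m creep '[[-0.9,0,0,0,0.8],[-0.9,0,0,0,0.8]]'>/dev/null; python3 st.py;  python3 -m creep '[[-0.9,0,0,0,0.8],[-0.9,0,0,0,0.8]]'>/dev/null; python3 st.py
```

```text
t 24.75 tcp [626.6 178.8  74.6] ydir -43.37 tilt [ 0.  0. -1.] op 10.89
F [-5.56  0.75  0.27] Fjaw -4.56 Fx -3.28 M [ 0.081  0.807 -0.111] q [0.1  0.74 1.26 0.   1.14 0.86]
t 24.95 tcp [626.6 178.8  74.6] ydir -42.58 tilt [ 0.  0. -1.] op 10.84
F [-4.2   0.07  0.35] Fjaw -3.15 Fx -2.79 M [ 0.077  0.826 -0.123] q [0.1  0.74 1.26 0.   1.14 0.84]
```

```bash
python3 -m creep '[[-0.9,-0.04,0,0,0.5],[-0.9,-0.04,0,0,0.8],[-0.9,-0.04,0,0,0.8]]'>/dev/null; python3 st.py;  python3 -m creep '[[-0.9,0,0,0,0.8],[-0.9,0,0,0,0.8]]'>/dev/null; python3 st.py
```

```text
t 25.25 tcp [626.6 178.8  74.6] ydir -41.79 tilt [ 0.001  0.    -1.   ] op 10.91
F [-1.14  1.61  0.62] Fjaw -1.92 Fx 0.44 M [ 0.241  0.443 -0.15 ] q [0.1  0.74 1.26 0.   1.14 0.83]
t 25.45 tcp [626.6 178.7  74.6] ydir -40.97 tilt [ 0.001  0.    -1.   ] op 10.81
F [-2.16  1.35  0.72] Fjaw -2.52 Fx -0.4 M [ 0.331  0.235 -0.195] q [0.1  0.74 1.26 0.   1.14 0.81]
```

```bash
python3 -m creep '[[-0.9,0,0,0,-2.5],[-0.9,0,0,0,-5],[-0.9,0,0,0,-7.5],[-0.9,0,0,0,-8.5],[-0.9,0,0,0,-8.5]]'>/dev/null; python3 st.py; python3 -m creep '[[0.15,0,0,0,0],[0.15,0,0,0,0],[0.15,0,0,0,0],[0.15,0,0,3,0],[0.15,0,0,7,0],[0.15,2.66,-16.18,8,-64.6],[0.15,2.66,-16.18,8,-64.6],[0.15,2.66,-16.18,8,-64.6],[0.15,2.66,-16.18,8,-64.6],[0.15,2.66,-16.18,8,-64.6],[0.15,2.66,-16.18,8,-64.6],[0.15,2.66,-16.18,8,-64.6],[0.15,2.66,-16.18,8,-64.6],[0.15,2.66,-16.18,8,-64.6]]'; python3 st.py;  python3 - <<'E'
from station import cams
import cv2
p=cams.snapshot("scene");a=cv2.resize(p["image"][150:300,280:480,::-1],(800,600),interpolation=cv2.INTER_CUBIC)
cv2.imwrite("pics/s4.png",a)
E
```

```text
t 25.95 tcp [626.7 178.6  74.6] ydir -49.47 tilt [ 0.001  0.    -1.   ] op 10.96
F [0.34 2.38 2.6 ] Fjaw -1.58 Fx 1.81 M [0.311 0.001 0.008] q [ 0.1   0.74  1.26 -0.    1.14  0.96]
time: 27.35
tool_pos: [652.8, 16.7, 154.1]
eef_rot: [3.072, -0.656, -0.0]
ft_force: [0.5, 0.1, -0.1]
opening: 51.0
t 27.35 tcp [652.8  16.7 154.1] ydir -114.13 tilt [-0. -0. -1.] op 51.02
F [ 0.51  0.1  -0.1 ] Fjaw -0.3 Fx 0.43 M [ 0.056 -0.021 -0.001] q [-0.15  0.66  1.18 -0.    1.3   1.84]
```

View pics/s4.png

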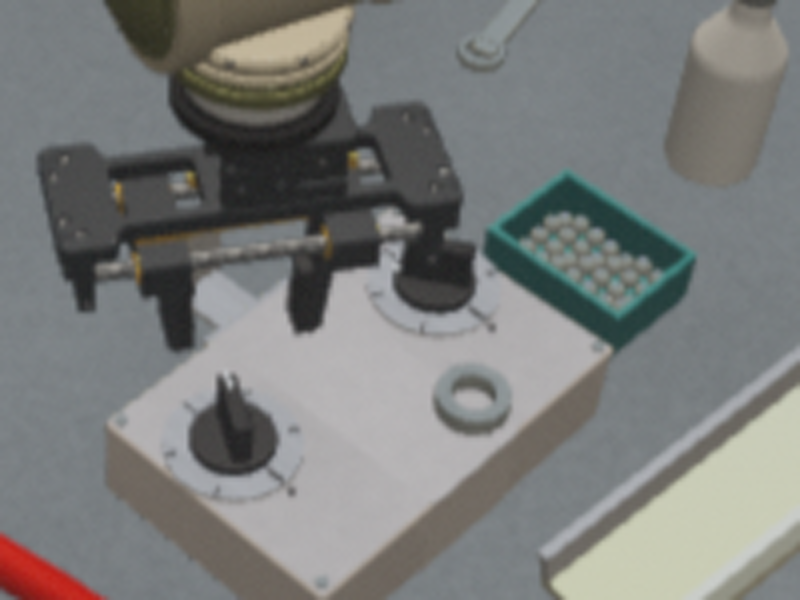

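```bash
python3 -m creep '[[0.15,0,0,-4,0],[0.15,0,0,-7,0],[-0.3,0,0,-7.9,0],[-0.55,0,0,-7.9,0],[-0.7,0,0,-7.9,0],[-0.7,0,0,-7.9,0]]' 9; python3 st.py
```

```text
time: 28.0
tool_pos: [653.7, 16.7, 77.1]
eef_rot: [-3.072, 0.655, -0.005]
ft_force: [0.7, -1.1, -0.1]
opening: 20.9
t 28.0 tcp [653.7  16.7  77.1] ydir -114.07 tilt [ 0.003 -0.001 -1.   ] op 20.94
F [ 0.74 -1.14 -0.06] Fjaw 0.73 Fx 1.14 M [0.094 0.019 0.035] q [-0.15  0.74  1.25 -0.    1.14  1.84]
```

```bash
python3 -m creep '[[-0.9,0,0,0,0],[-0.9,0,0,0,0],[-0.9,0,0,0,0]]' 9; python3 st.py
```

```text
time: 28.3
tool_pos: [653.0, 15.9, 76.6]
eef_rot: [3.071, -0.655, 0.002]
ft_force: [-2.7, -3.5, 4.5]
opening: 11.0
t 28.3 tcp [653.   15.9  76.6] ydir -114.09 tilt [ 0.001 -0.002 -1.   ] op 11.03
F [-2.67 -3.5   4.54] Fjaw 4.28 Fx -1.0 M [-0.568  0.482  0.042] q [-0.15  0.74  1.25 -0.    1.14  1.84]
```

```bash
python3 -m creep '[[-0.9,-0.03,-0.06,0.08,0],[-0.9,-0.03,-0.06,0.08,0]]' 9 >/dev/null; python3 st.py;  python3 -m creep '[[-0.9,0,0,0,1.5],[-0.9,0,0,0,3],[-0.9,0,0,0,4.5],[-0.9,0,0,0,6]]'>/dev/null; python3 st.py
```

```text
t 28.5 tcp [653.   15.9  76.6] ydir -114.1 tilt [ 0.002 -0.001 -1.   ] op 11.08
F [ 1.   -2.42  1.48] Fjaw 1.8 Fx 1.9 M [-0.33  -0.222  0.089] q [-0.15  0.74  1.26 -0.    1.14  1.84]
t 28.9 tcp [652.8  16.   76.6] ydir -107.97 tilt [ 0.001 -0.    -1.   ] op 11.09
F [ 0.24 -3.56  5.26] Fjaw 3.32 Fx 1.33 M [-0.634 -0.063 -0.118] q [-0.15  0.74  1.26 -0.    1.14  1.73]
```

```bash
python3 -m creep '[[-0.9,0,-0.04,0.04,2],[-0.9,0,-0.04,0.04,4],[-0.9,0,-0.04,0.04,6],[-0.9,0,-0.04,0.04,8]]'>/dev/null; python3 st.py;  python3 -m creep '[[-0.9,0,0,0,2],[-0.9,0,0,0,4],[-0.9,0,0,0,6],[-0.9,0,0,0,8]]'>/dev/null; python3 st.py
```

```text
t 29.3 tcp [652.8  16.   76.6] ydir -99.95 tilt [ 0.001  0.    -1.   ] op 11.38
F [ 2.73 -2.19  3.1 ] Fjaw 1.69 Fx 3.07 M [-0.308 -0.363 -0.046] q [-0.15  0.74  1.26  0.    1.14  1.59]
t 29.7 tcp [652.9  16.   76.6] ydir -91.95 tilt [ 0.001  0.    -1.   ] op 10.97
F [ 2.78 -1.48  2.99] Fjaw 1.38 Fx 2.84 M [-0.313 -0.339 -0.097] q [-0.15  0.74  1.26  0.    1.14  1.45]
```

```bash
python3 -m creep '[[-0.9,0.04,-0.01,0.02,2],[-0.9,0.04,-0.01,0.02,4],[-0.9,0.04,-0.01,0.02,6],[-0.9,0.04,-0.01,0.02,8]]'>/dev/null; python3 st.py;  python3 -m creep '[[-0.9,0,0,0,2],[-0.9,0,0,0,3],[-0.9,0,0,0,4],[-0.9,0,0,0,4]]'>/dev/null; python3 st.py
```

```text
t 30.1 tcp [652.9  16.   76.6] ydir -83.94 tilt [-0.     0.001 -1.   ] op 10.9
F [-0.44 -2.13  4.13] Fjaw 2.07 Fx -0.66 M [-0.292 -0.082 -0.113] q [-0.15  0.74  1.25  0.    1.14  1.31]
t 30.5 tcp [652.9  16.   76.6] ydir -80.06 tilt [-0.  0. -1.] op 11.25
F [0.79 0.36 2.96] Fjaw -0.22 Fx 0.84 M [ 0.057 -0.071 -0.022] q [-0.15  0.74  1.25  0.    1.14  1.24]
```

```bash
python3 -m creep '[[-0.9,0,0,0.02,1.5],[-0.9,0,0,0.02,3],[-0.9,0,0,0.02,4]]'>/dev/null; python3 st.py;  python3 -m creep '[[-0.9,0,0,0,1],[-0.9,0,0,0,2],[-0.9,0,0,0,3]]'>/dev/null; python3 st.py
```

```text
t 30.8 tcp [652.9  16.   76.6] ydir -75.98 tilt [-0.     0.001 -1.   ] op 10.57
F [1.32 2.94 0.47] Fjaw -2.53 Fx 1.99 M [ 0.354 -0.248 -0.113] q [-0.15  0.74  1.25  0.    1.14  1.17]
t 31.1 tcp [652.8  16.   76.6] ydir -73.01 tilt [-0.     0.001 -1.   ] op 10.75
F [ 1.36  4.32 -0.57] Fjaw -3.73 Fx 2.56 M [ 0.586 -0.315 -0.074] q [-0.15  0.74  1.25  0.    1.14  1.12]
```

```bash
python3 -m creep '[[-0.9,0,0,0,1],[-0.9,0,0,0,2],[-0.9,0,0,0,2]]'>/dev/null; python3 st.py;  python3 -m creep '[[-0.9,0,0,0,1],[-0.9,0,0,0,1.5],[-0.9,0,0,0,1.5]]'>/dev/null; python3 st.py
```

```text
t 31.4 tcp [652.8  16.   76.6] ydir -71.02 tilt [-0.  0. -1.] op 10.92
F [ 1.53  4.95 -1.48] Fjaw -4.18 Fx 3.06 M [ 0.783 -0.355  0.017] q [-0.15  0.74  1.25  0.    1.14  1.08]
t 31.7 tcp [652.8  16.   76.6] ydir -69.54 tilt [-0.     0.001 -1.   ] op 11.14
F [ 2.87  5.08 -1.61] Fjaw -3.75 Fx 4.46 M [ 0.819 -0.354 -0.042] q [-0.15  0.74  1.25  0.    1.14  1.06]
```

```bash
python3 -m creep '[[-0.9,0.03,0.05,0,1],[-0.9,0.03,0.05,0,1.5],[-0.9,0.03,0.05,0,1.5]]'>/dev/null; python3 st.py
```

```text
t 32.0 tcp [652.9  16.1  76.6] ydir -68.06 tilt [-0.001 -0.    -1.   ] op 11.14
F [-1.26  1.84 -0.95] Fjaw -2.17 Fx -0.48 M [ 0.364  0.079 -0.023] q [-0.15  0.74  1.25 -0.    1.15  1.03]
```

```bash
python3 -m creep '[[-0.9,0,0,0,0.5],[-0.9,0,0,0,1],[-0.9,0,0,0,1]]'>/dev/null; python3 st.py
```

```text
t 32.3 tcp [652.9  16.1  76.6] ydir -67.07 tilt [-0.001 -0.    -1.   ] op 10.93
F [-1.77  2.07 -1.52] Fjaw -2.6 Fx -0.82 M [ 0.267  0.333 -0.103] q [-0.15  0.74  1.25 -0.    1.15  1.02]
```

```bash
python3 -m creep '[[-0.9,0,0,0,0.5],[-0.9,0,0,0,1],[-0.9,0,0,0,1]]'>/dev/null; python3 st.py
```

```text
t 32.6 tcp [652.9  16.1  76.6] ydir -66.07 tilt [-0.001 -0.    -1.   ] op 10.88
F [-4.15  1.21 -1.8 ] Fjaw -2.79 Fx -3.3 M [ 0.118  0.576 -0.001] q [-0.15  0.74  1.25 -0.    1.15  1.  ]
```

```bash
python3 -m creep '[[-0.9,0,0,0,0.5],[-0.9,0,0,0,1],[-0.9,0,0,0,1]]'>/dev/null; python3 st.py
```

```text
t 32.9 tcp [653.   16.1  76.6] ydir -65.08 tilt [-0.001 -0.    -1.   ] op 10.74
F [-4.3  -0.3  -2.72] Fjaw -1.53 Fx -4.02 M [ 0.051  0.758 -0.076] q [-0.15  0.74  1.25 -0.    1.15  0.98]
```

```bash
python3 -m creep '[[-0.9,-0.04,0,-0.01,0.5],[-0.9,-0.04,0,-0.01,1]]'>/dev/null; python3 st.py
```

```text
t 33.1 tcp [652.9  16.1  76.6] ydir -64.06 tilt [ 0. -0. -1.] op 10.81
F [-2.19  1.07 -3.66] Fjaw -1.92 Fx -1.5 M [ 0.021  0.457 -0.083] q [-0.15  0.74  1.25 -0.    1.14  0.96]
```

```bash
python3 -m creep '[[-0.9,0,0,0,1],[-0.9,0,0,0,1]]'>/dev/null; python3 st.py
```

```text
t 33.3 tcp [652.9  16.2  76.6] ydir -63.05 tilt [ 0. -0. -1.] op 10.92
F [-1.2   0.07 -4.39] Fjaw -0.61 Fx -1.04 M [-0.015  0.338 -0.03 ] q [-0.15  0.74  1.25 -0.    1.14  0.95]
```

```bash
python3 -m creep '[[-0.9,0,0,0,1],[-0.9,0,0,0,1]]'>/dev/null; python3 st.py
```

```text
t 33.5 tcp [652.9  16.2  76.6] ydir -62.05 tilt [ 0. -0. -1.] op 10.67
F [-0.66  0.21 -3.9 ] Fjaw -0.5 Fx -0.49 M [0.035 0.265 0.014] q [-0.15  0.74  1.25 -0.    1.14  0.93]
```

```bash
python3 -m creep '[[-0.9,0,0,0,1],[-0.9,0,0,0,1]]'>/dev/null; python3 st.py
```

```text
t 33.7 tcp [652.9  16.2  76.7] ydir -61.05 tilt [ 0. -0. -1.] op 10.84
F [-1.43 -0.06 -5.49] Fjaw -0.64 Fx -1.28 M [ 0.052  0.174 -0.046] q [-0.15  0.74  1.25 -0.    1.14  0.91]
```

```bash
python3 -m creep '[[-0.9,-0.01,0,-0.04,1],[-0.9,-0.01,0,-0.04,1]]'>/dev/null; python3 st.py
```

```text
t 33.9 tcp [652.9  16.2  76.6] ydir -60.06 tilt [ 0.001 -0.    -1.   ] op 11.16
F [-1.82  0.18 -2.41] Fjaw -1.07 Fx -1.49 M [ 0.041  0.302 -0.027] q [-0.15  0.74  1.26 -0.    1.14  0.89]
```

```bash
python3 -m creep '[[-0.9,0,0,0,1],[-0.9,0,0,0,1]]'>/dev/null; python3 st.py
```

```text
t 34.1 tcp [652.9  16.2  76.6] ydir -59.05 tilt [ 0.001 -0.    -1.   ] op 10.95
F [-2.02 -0.49 -1.76] Fjaw -0.62 Fx -1.98 M [ 0.05   0.296 -0.01 ] q [-0.15  0.74  1.26  0.    1.14  0.88]
```

```bash
python3 -m creep '[[-0.9,0,0,0,1],[-0.9,0,0,0,1]]'>/dev/null; python3 st.py
```

```text
t 34.3 tcp [652.9  16.2  76.6] ydir -58.06 tilt [ 0.001 -0.    -1.   ] op 10.63
F [-2.12 -0.11 -0.59] Fjaw -1.03 Fx -1.85 M [ 0.005  0.303 -0.025] q [-0.15  0.74  1.26  0.    1.14  0.86]
```

```bash
python3 -m creep '[[-0.9,0,0,0,1],[-0.9,0,0,0,1]]'>/dev/null; python3 st.py
```

```text
t 34.5 tcp [652.9  16.2  76.6] ydir -57.05 tilt [ 0.001 -0.    -1.   ] op 11.07
F [-1.77  0.3   1.23] Fjaw -1.21 Fx -1.32 M [ 0.074  0.27  -0.063] q [-0.15  0.74  1.26  0.    1.14  0.84]
```

```bash
python3 -m creep '[[-0.9,-0.01,0,0,1],[-0.9,-0.01,0,0,1]]'>/dev/null; python3 st.py
```

```text
t 34.7 tcp [652.8  16.2  76.6] ydir -56.05 tilt [ 0.001 -0.    -1.   ] op 10.98
F [-1.59  0.56  1.44] Fjaw -1.36 Fx -1.0 M [ 0.031  0.189 -0.021] q [-0.15  0.74  1.26  0.    1.14  0.82]
```

```bash
python3 -m creep '[[-0.9,0,0,0,1],[-0.9,0,0,0,1]]'>/dev/null; python3 st.py
```

```text
t 34.9 tcp [652.8  16.2  76.6] ydir -55.05 tilt [ 0.001 -0.    -1.   ] op 10.75
F [-0.84  0.45  2.47] Fjaw -0.85 Fx -0.43 M [ 0.114  0.108 -0.058] q [-0.15  0.74  1.26  0.    1.14  0.81]
```

```bash
python3 -m creep '[[-0.9,0,0,0,1],[-0.9,0,0,0,1]]'>/dev/null; python3 st.py
```

```text
t 35.1 tcp [652.8  16.2  76.6] ydir -54.05 tilt [ 0.001 -0.    -1.   ] op 11.0
F [-1.07  0.15  3.77] Fjaw -0.75 Fx -0.77 M [ 0.091  0.069 -0.026] q [-0.15  0.74  1.26  0.    1.14  0.79]
```

```bash
python3 -m creep '[[-0.9,0,0,0,1],[-0.9,0,0,0,1]]'>/dev/null; python3 st.py
```

```text
t 35.3 tcp [652.8  16.2  76.6] ydir -53.05 tilt [ 0.001 -0.    -1.   ] op 10.79
F [-0.01  0.89  4.05] Fjaw -0.72 Fx 0.53 M [ 0.058  0.007 -0.042] q [-0.15  0.74  1.26  0.    1.14  0.77]
```

```bash
python3 -m creep '[[-0.9,0,0,0.02,1],[-0.9,0,0,0.02,1]]'>/dev/null; python3 st.py
```

```text
t 35.5 tcp [652.8  16.2  76.6] ydir -52.05 tilt [ 0.001 -0.    -1.   ] op 11.1
F [1.48 1.27 2.61] Fjaw -0.09 Fx 1.95 M [ 0.147 -0.224  0.019] q [-0.15  0.74  1.26  0.    1.14  0.75]
```

```bash
python3 -m creep '[[-0.9,0,0,0,1],[-0.9,0,0,0,1]]'>/dev/null; python3 st.py
```

```text
t 35.7 tcp [652.8  16.2  76.6] ydir -51.05 tilt [ 0.001 -0.    -1.   ] op 10.63
F [0.86 1.58 3.83] Fjaw -0.69 Fx 1.67 M [ 0.148 -0.239 -0.028] q [-0.15  0.74  1.26  0.    1.14  0.74]
```

```bash
python3 -m creep '[[-0.9,0,0,0,1],[-0.9,0,0,0,1]]'>/dev/null; python3 st.py
```

```text
t 35.9 tcp [652.8  16.2  76.6] ydir -50.05 tilt [ 0. -0. -1.] op 10.6
F [1.83 1.15 2.9 ] Fjaw 0.29 Fx 2.14 M [ 0.076 -0.303 -0.08 ] q [-0.15  0.74  1.26  0.    1.14  0.72]
```

```bash
python3 -m creep '[[-0.9,0,0,0,1],[-0.9,0,0,0,1]]'>/dev/null; python3 st.py
```

```text
t 36.1 tcp [652.7  16.2  76.6] ydir -49.06 tilt [ 0.  0. -1.] op 11.13
F [2.55 0.87 2.87] Fjaw 1.01 Fx 2.5 M [ 0.121 -0.446 -0.091] q [-0.15  0.74  1.26  0.    1.14  0.7 ]
```

```bash
python3 -m creep '[[-0.9,0.02,0.01,0,1],[-0.9,0.02,0.01,0,1]]'>/dev/null; python3 st.py
```

```text
t 36.3 tcp [652.8  16.2  76.6] ydir -48.06 tilt [-0. -0. -1.] op 11.25
F [1.03 0.41 3.7 ] Fjaw 0.38 Fx 1.04 M [-0.009 -0.223 -0.22 ] q [-0.15  0.74  1.25 -0.    1.14  0.68]
```

```bash
python3 -m creep '[[-0.9,0,0,0,0.8],[-0.9,0,0,0,0.8]]'>/dev/null; python3 st.py
```

```text
t 36.5 tcp [652.8  16.3  76.5] ydir -47.27 tilt [-0. -0. -1.] op 11.09
F [ 0.17 -0.31  3.65] Fjaw 0.34 Fx -0.08 M [-0.003 -0.169 -0.143] q [-0.15  0.74  1.25 -0.    1.14  0.67]
```

```bash
python3 -m creep '[[-0.9,0,0,0.02,-2],[-0.9,0,0,0.02,-4],[-0.9,0,0,0.02,-6],[-0.9,0,0,0.02,-8]]'>/dev/null; python3 st.py;python3 -m creep '[[-0.9,0,0,0,-1],[-0.9,0,0,0,-2],[-0.9,0,0,0,-2]]'>/dev/null; python3 st.py
```

```text
t 36.9 tcp [652.8  16.2  76.6] ydir -55.35 tilt [-0. -0. -1.] op 11.05
F [ 2.08 -0.61  1.8 ] Fjaw 1.68 Fx 1.37 M [-0.059 -0.273  0.129] q [-0.15  0.74  1.25 -0.    1.14  0.81]
t 37.2 tcp [652.8  16.2  76.6] ydir -57.31 tilt [-0. -0. -1.] op 10.65
F [ 1.6  -1.4   1.36] Fjaw 2.04 Fx 0.59 M [-0.172 -0.34   0.021] q [-0.15  0.74  1.25 -0.    1.14  0.85]
```

```bash
python3 -m creep '[[-0.9,0,0,0,-1],[-0.9,0,0,0,-1]]'>/dev/null; python3 st.py
```

```text
t 37.4 tcp [652.8  16.2  76.6] ydir -58.33 tilt [-0. -0. -1.] op 11.17
F [ 2.7  -1.08  0.96] Fjaw 2.34 Fx 1.73 M [-0.192 -0.401  0.007] q [-0.15  0.74  1.25 -0.    1.14  0.86]
```

```bash
python3 -m creep '[[-0.9,0,0,0,-1],[-0.9,0,0,0,-1]]'>/dev/null; python3 st.py
```

```text
t 37.6 tcp [652.8  16.2  76.6] ydir -59.34 tilt [-0. -0. -1.] op 11.17
F [ 3.43 -1.27  0.44] Fjaw 2.84 Fx 2.3 M [-0.253 -0.462  0.015] q [-0.15  0.74  1.25 -0.    1.14  0.88]
```

```bash
python3 -m creep '[[-0.9,0.03,0,0,-1],[-0.9,0.03,0,0,-1]]'>/dev/null; python3 st.py
```

```text
t 37.8 tcp [652.9  16.2  76.6] ydir -60.34 tilt [-0.001 -0.    -1.   ] op 10.69
F [ 0.63 -1.41  1.46] Fjaw 1.53 Fx -0.15 M [-0.298 -0.093  0.077] q [-0.15  0.74  1.25 -0.    1.15  0.9 ]
```

```bash
python3 -m creep '[[-0.9,0,0,0,-1],[-0.9,0,0,0,-1]]'>/dev/null; python3 st.py
```

```text
t 38.0 tcp [652.9  16.2  76.6] ydir -61.34 tilt [-0.001 -0.    -1.   ] op 10.96
F [-0.85 -2.32  0.37] Fjaw 1.63 Fx -1.86 M [-0.404  0.015  0.104] q [-0.15  0.74  1.25 -0.    1.15  0.92]
```

```bash
python3 -m creep '[[-0.9,0,0,0,-0.8],[-0.9,0,0,0,-0.8]]'>/dev/null; python3 st.py
```

```text
t 38.2 tcp [652.9  16.2  76.6] ydir -62.13 tilt [-0.001 -0.    -1.   ] op 11.0
F [-0.79 -3.21  1.15] Fjaw 2.47 Fx -2.2 M [-0.381  0.109  0.197] q [-0.15  0.74  1.25 -0.    1.15  0.93]
```

```bash
python3 -m creep '[[-0.9,0,0,0,2.5],[-0.9,0,0,0,5],[-0.9,0,0,0,7.4],[-0.9,0,0,0,7.4]]'>/dev/null; python3 st.py; python3 -m creep '[[0.15,0,0,0,0],[0.15,0,0,0,0],[0.15,0,0,0,0],[0.15,0,0,3,0],[0.15,0,0,6,0],[-0.27,-12.26,6.31,6,64],[-0.27,-12.26,6.31,6,64],[-0.27,-12.26,6.31,6,64],[-0.27,-12.26,6.31,6,64],[-0.27,-12.26,6.31,6,64],[-0.27,-12.26,6.31,6,64],[-0.27,-12.26,6.31,6,64],[-0.27,-12.26,6.31,6,64],[-0.27,-12.26,6.31,6,64],[-0.27,-12.26,6.31,6,64]]'; python3 st.py;  python3 - <<'E'
from station import cams
import cv2
p=cams.snapshot("scene");a=cv2.resize(p["image"][150:300,280:480,::-1],(800,600),interpolation=cv2.INTER_CUBIC)
cv2.imwrite("pics/s5.png",a)
E
```

```text
t 38.6 tcp [652.9  16.3  76.6] ydir -54.69 tilt [-0.001  0.    -1.   ] op 10.95
F [-2.17 -2.54  0.41] Fjaw 0.82 Fx -3.24 M [-0.422  0.188  0.048] q [-0.15  0.74  1.25 -0.    1.15  0.8 ]
time: 40.1
tool_pos: [530.5, 79.5, 136.8]
eef_rot: [2.037, 2.392, 0.0]
ft_force: [0.4, 0.1, -0.7]
opening: 32.3
t 40.1 tcp [530.5  79.5 136.8] ydir 9.18 tilt [ 0.  0. -1.] op 32.28
F [ 0.43  0.11 -0.74] Fjaw 0.44 Fx 0.04 M [-0.016 -0.151 -0.021] q [-0.07  0.44  1.6   0.    1.1  -0.23]
```

View pics/s5.png

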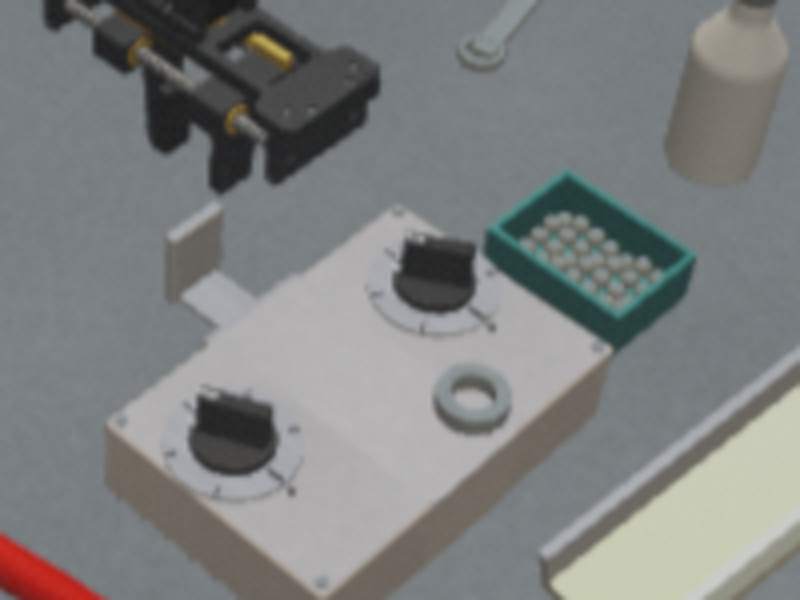

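```bash
python3 -m creep '[[-0.27,0,0,-3.5,0],[-0.27,0,0,-5,0],[-0.27,0,0,-6.5,0],[-0.27,0,0,-7.8,0],[-0.27,0,0,-7.8,0],[-0.27,0,0,-7.8,0]]'; python3 st.py; python3 - <<'E'
from station import cams
import cv2
p=cams.snapshot("scene");a=cv2.resize(p["image"][150:300,280:480,::-1],(800,600),interpolation=cv2.INTER_CUBIC)
cv2.imwrite("pics/s6.png",a)
E
```

```text
time: 40.75
tool_pos: [530.8, 79.4, 59.1]
eef_rot: [2.034, 2.394, 0.0]
ft_force: [0.1, -0.1, 0.3]
opening: 32.0
t 40.75 tcp [530.8  79.4  59.1] ydir 9.28 tilt [ 0.  0. -1.] op 32.0
F [ 0.08 -0.14  0.3 ] Fjaw 0.05 Fx -0.15 M [-0.03  -0.145 -0.016] q [-0.07  0.55  1.66  0.    0.93 -0.23]
```

View pics/s6.png

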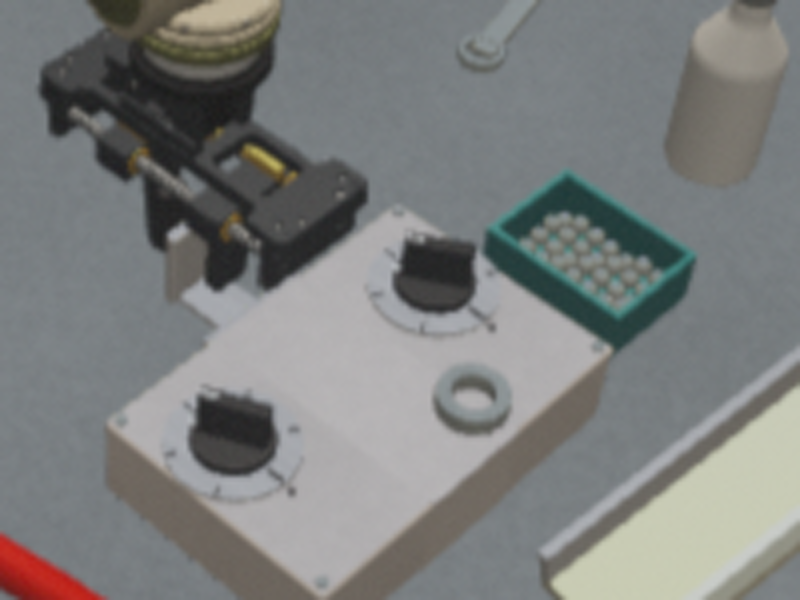

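```bash
python3 -m creep '[[-0.7,0,0,0,0],[-0.7,0,0,0,0],[-0.95,0,0,0,0],[-0.95,0,0,0,0],[-0.95,0,0,0,0],[-0.95,0,0,0,0]]' 6; python3 st.py
```

```text
time: 41.4
tool_pos: [529.4, 79.3, 58.9]
eef_rot: [-2.032, -2.393, 0.003]
ft_force: [-7.1, -1.9, 6.1]
opening: 7.9
t 41.4 tcp [529.4  79.3  58.9] ydir 9.32 tilt [-0.003 -0.    -1.   ] op 7.92
F [-7.08 -1.93  6.09] Fjaw -7.32 Fx -0.76 M [-0.301  0.916  0.032] q [-0.07  0.55  1.67 -0.    0.93 -0.23]
```

```bash
python3 -m creep '[[-0.95,-0.1,-0.016,0.03,0],[-0.95,-0.2,-0.033,0.03,0],[-0.95,-0.3,-0.05,0.03,0]]'; python3 st.py;
```

```text
time: 41.7
tool_pos: [527.7, 78.9, 59.0]
eef_rot: [2.034, 2.394, 0.001]
ft_force: [2.8, 0.1, -2.3]
opening: 8.1
t 41.7 tcp [527.7  78.9  59. ] ydir 9.3 tilt [ 0.001  0.    -1.   ] op 8.07
F [ 2.77  0.05 -2.28] Fjaw 2.74 Fx -0.4 M [ 0.034 -0.4    0.018] q [-0.07  0.54  1.67  0.    0.92 -0.23]
```

```bash
python3 -m creep '[[-0.95,-0.1,-0.016,0,0],[-0.95,-0.2,-0.033,0,0]]'>/dev/null; python3 st.py;
```

```text
t 41.9 tcp [525.5  78.6  59. ] ydir 9.3 tilt [ 0.  0. -1.] op 7.75
F [ 2.28  1.38 -3.52] Fjaw 2.47 Fx 1.0 M [ 0.05  -0.419  0.058] q [-0.07  0.54  1.68  0.    0.92 -0.23]
```

```bash
python3 -m creep '[[-0.95,-0.3,-0.05,0,0],[-0.95,-0.6,-0.1,0,0],[-0.95,-0.9,-0.15,0,0],[-0.95,-1.2,-0.2,0,0],[-0.95,-1.5,-0.25,0,0]]'>/dev/null; python3 st.py;
```

```text
t 42.4 tcp [510.2  76.   59. ] ydir 9.31 tilt [-0. -0. -1.] op 8.25
F [ 1.5   0.86 -4.1 ] Fjaw 1.62 Fx 0.61 M [-0.006 -0.411  0.041] q [-0.08  0.51  1.73 -0.    0.9  -0.24]
```

```bash
python3 -m creep '[[-0.95,-0.5,-0.08,-0.02,0],[-0.95,-1,-0.16,-0.02,0],[-0.95,-1.5,-0.24,-0.02,0],[-0.95,-2,-0.33,-0.02,0],[-0.95,-2.5,-0.41,-0.02,0],[-0.95,-3,-0.49,-0.02,0],[-0.95,-3.4,-0.56,-0.02,0],[-0.95,-3.4,-0.56,-0.02,0]]'>/dev/null; python3 st.py;
```

```text
t 43.2 tcp [475.8  70.3  58.9] ydir 9.31 tilt [-0.001 -0.    -1.   ] op 7.71
F [-0.61 -1.4   2.68] Fjaw -0.83 Fx -1.28 M [-0.288  0.21   0.065] q [-0.1   0.45  1.83 -0.    0.86 -0.26]
```

```bash
python3 -m creep '[[-0.95,-0.2,-0.033,0,0],[-0.95,-0.4,-0.066,0,0],[-0.95,-0.4,-0.066,0,0]]'>/dev/null; python3 st.py;
```

```text
t 43.5 tcp [472.4  69.8  58.9] ydir 9.31 tilt [-0. -0. -1.] op 7.85
F [ 0.69 -0.56  2.82] Fjaw 0.59 Fx -0.67 M [-0.16  -0.099  0.051] q [-0.1   0.45  1.84 -0.    0.85 -0.26]
```

```bash
python3 -m creep '[[-0.95,-0.1,-0.016,0,0],[-0.95,-0.2,-0.033,0,0],[-0.95,-0.2,-0.033,0,0]]'>/dev/null; python3 st.py;
```

```text
t 43.8 tcp [470.5  69.4  58.9] ydir 9.31 tilt [ 0. -0. -1.] op 8.02
F [ 1.78 -0.92  2.07] Fjaw 1.61 Fx -1.19 M [-0.178 -0.237  0.073] q [-0.1   0.44  1.85 -0.    0.85 -0.26]
```

```bash
python3 -m creep '[[-0.95,-0.1,-0.016,0,0],[-0.95,-0.1,-0.016,0,0]]'>/dev/null; python3 st.py;
```

```text
t 44.0 tcp [470.3  69.4  58.9] ydir 9.29 tilt [ 0.002  0.    -1.   ] op 7.8
F [ 5.56  0.95 -1.79] Fjaw 5.63 Fx 0.04 M [ 0.152 -0.914  0.015] q [-0.1   0.44  1.85  0.    0.85 -0.26]
```

```bash
python3 -m creep '[[-0.27,0,0,0,0],[-0.27,0,0,0,0],[-0.27,0,0,0,0],[-0.27,0,0,0,0],[-0.27,0,0,3,0],[-0.27,0,0,7,0],[-0.27,0,0,11,0],[-0.27,-8,-4,13,0],[-0.27,-12,-15,13,0],[-0.27,-12,-20,13,0],[-0.27,-12,-25,13,0],[-0.27,-12,-30,13,0],[-0.27,-12,-30,13,0],[-0.27,-12,-30,13,0]]'; python3 st.py; python3 - <<'E'
from station import cams
import pickle
from h import *
ps={}
for n in ("scene","top"):
    p=cams.snapshot(n); cv2.imwrite(f"pics/end_{n}.png",p["image"][:,:,::-1]); pickle.dump(p,open(f"pics/end_{n}.pkl","wb"))
    R=np.array(p["R"]);t=np.array(p["t"])
    for q in ["drawer_tab","ring_gauge","dial_left_grip"]:
        for d in cams.pinpoint(p,q)[:1]: print(n,q,d["confidence"],np.round(R.T@(np.array(d["xyz"])-t),1))
    im=rect(p,(653.5,101),np.radians(9.3),60,-220,100,-130,130,1.8); cv2.imwrite(f"pics/end_r_{n}.png",im)
E
```

```text
time: 45.4
tool_pos: [348.5, -233.0, 189.0]
eef_rot: [2.035, 2.393, -0.0]
ft_force: [0.0, -0.6, -0.2]
opening: 32.2
t 45.4 tcp [ 348.5 -233.   189. ] ydir 9.23 tilt [ 0. -0. -1.] op 32.23
F [ 0.03 -0.63 -0.24] Fjaw -0.08 Fx -0.63 M [ 0.    -0.115  0.007] q [-0.87  0.13  1.87 -0.    1.14 -1.03]
scene drawer_tab 0.8 [465.1  69.4  72.6]
scene ring_gauge 0.7 [701.5 137.7  60.2]
scene dial_left_grip 0.68 [626.2 177.   85.9]
top drawer_tab 0.95 [471.6  74.8  74.7]
top ring_gauge 0.56 [702.9 140.4  60.5]
top dial_left_grip 0.85 [625.2 182.6  86.7]
```

View pics/end_scene.png

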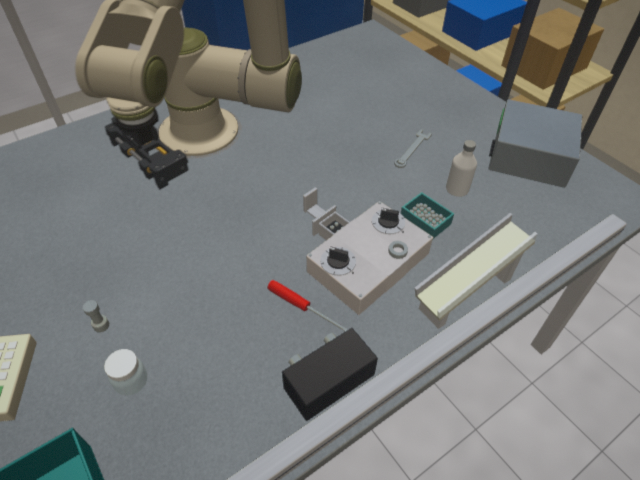

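View pics/end_r_top.png

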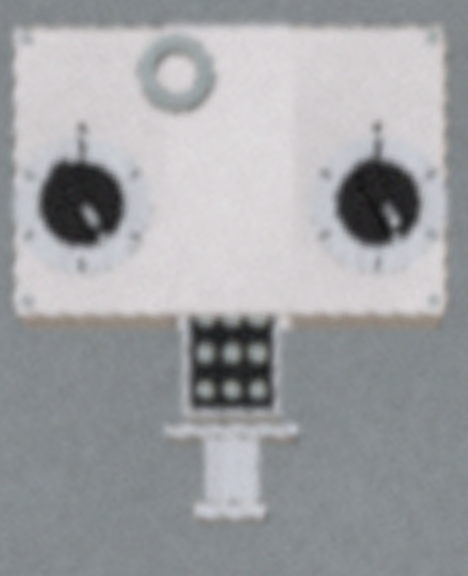

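```bash
python3 - <<'E'
from station import ticket
print(ticket.close_job())
E
```

```text
the job is handed in; nothing more can be done
None
```

I set both dials, drew the drawer fully open by its tab and let go. The job was handed in at about 45.5 s with the arm clear of everything; no verdict was reported.

**Left dial:** I turned it clockwise past 2. The catch was in, because the dial was held both ways: +0.15 to +0.18 N m forward and −0.195 N m backward. I left it in the middle of its play.

**Right dial:** I turned it anticlockwise past 3. It was held both ways here too, with readings from −0.14 to −0.22 N m forward and +0.197 N m backward. I left it in the middle of its play.

**Drawer:** It came out at about 2 N and went past the 2 mm block freely. It stopped after 59.9 mm of tool travel, with 5.6 N at the end stop. The networks put the tab's travel at 58 to 59 mm, which agrees within their 4 mm accuracy. The last pictures show the drawer open with the balls in view, the ring where it was, and nothing else visibly moved.

**What disagreed:**
- **Right-dial torque:** one reading was −0.22 N m, slightly over the roughly 0.2 N m limit. The next was −0.14 N m and the sensor noise is about 0.03 N m. I sent one further 0.8 degree step before seeing it, then backed off.
- **First left back-turn test:** it looked as if the dial was not held, because I had not turned back far enough to take up the play and the give in the grip. A longer back-turn showed it held.
- **Cameras:** the two views differed by about 5 mm sideways. I averaged them and centred the grips by feel.

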